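# Set the tilt stand and lean the calibration plates on it

## Robot

A 7-joint arm with a two-finger parallel gripper is mounted at the origin on the work surface. World frame = base frame: x ahead of the robot, y to its left, z up, the work surface at z = 0. Lengths are in m, angles in degrees, forces in N, time in s.
With the tool pointing down it reaches from about 0.425 to 1.025 m from the base axis. Payload 9.4 kg.
Tool frame: the origin (TCP) lies at the very end of the fingers, on their centre line; the grasp point (between the pads) lies 19 mm behind it (bot.grasp_offset is the distance from the TCP to the grasp point, in m); z points along the fingers, y is the line along which they close (so a half turn about z gives the same grasp; the last joint's range is limited). The gripper opens to 93 mm and grips with 3 to 60 N. Pads are 15 mm wide; open, the fingers measure 128 mm over their backs; the gripper's body (75 mm by 188 mm) begins 65 mm behind the grasp point.
Start: joints at [64.017, 34.337, -0.143, 91.639, 0.103, 54.024, -4.572], TCP at [0.267, -0.674, 0.186] pointing down, gripper open.
Joint ranges: [-147.43, 147.43], [-19.82, 112.94], [-74.19, 73.91], [6.32, 146.72], [-59.91, 239.91], [6.04, 106.73], [-150.56, 150.56]. Speed limits (degrees/s): [127.2, 127.2, 172.46, 172.46, 180, 180, 180].

## Interface

Orientations are given as a 3x3 rotation matrix whose columns are the frame's x, y, z axes.
In Python, from station import bot gives the robot as it stands.
- The arm moves only by the tool jog_arm, never from a script. Its argument "deltas" is a list of rows, each a list of 4 numbers: the shift along the tool's x, y, z normalised to -1 to 1, where 1 is 100 mm, then the turn about the tool's z normalised to -1 to 1, where 1 is pi/4 rad. In form: [[dx, dy, dz, spin], ...]. A call has 1 to 10 rows; each row is the pose to reach, as a shift and turn from the pose commanded when the call began, along the tool's axes at that moment; what a row does not reach only later rows make up. A row lasts 1/8 s, in which the tool goes at most 62.5 mm and 10.7 degrees, less where a joint would pass 70% of its speed; a pose out of reach is approached as far as the arm can. A call with a number of a shift or a turn outside -1 to 1 is refused whole. A call with a gripper value outside its range is refused whole. "fingers" is the opening, from 0 (shut) to 1 (fully open), set as the call begins (left out, the last holds). The fingers move at their own pace and stop on an object; "grip_force" is the grip in N (left out, the last holds). Time passes only in rows, so rows that repeat a pose let the fingers close. It gives the time, the measured TCP pose, the force, the opening and the grip force at its end, in the units of the state.
- bot.observe(): the state, without advancing time (a new reading comes with each control period).
- bot.capture(name): name is "side" or "top"; returns the picture (420x560x3 uint8, blue, green, red); there is no depth.
- bot.get_calibration(name): a dict with "fx", "fy", "cx", "cy" (pixels), "rvec" (rotation vector, rad) and "tvec" (3), from world to camera coordinates, as OpenCV has them. Camera axes: x right, y down, z forward; pixel columns grow to the right and rows downward; lengths in m; the calibration is good to about 2 mm. A picture is of the moment at which its call begins. get_calibration takes no time and is no camera call.
- bot.hand_in(): hands the job in; it is judged then, once.
Trained networks look in the newest picture that a camera, given by its name, has taken for a name from the list of things; names that differ only in an ending like _2 or _b are one class to them, and where a whole thing is asked for, a point or a joint stands for the part that bears it (a point fixed in the world has none). Each returns a list of dicts, best first, with "conf" (0 to 1); they miss things now and then, are a little off and sometimes report something else, mostly with a low value. They report only what shows in the picture. A call takes as long as a camera call. They do not tell look-alikes from the thing itself.
- bot.recognise(thing, camera): "at" ([x, y, z] in m, in the coordinates of the camera as it stood for that picture, good to about 4 mm: the middle of the surface that is visible of it).
- bot.tip_of(thing, camera): "at" ([x, y, z] in m, in the coordinates of the camera as it stood for that picture, good to about 4 mm: a listed point, or the origin of a listed thing).
The state is a dict: "time_s": time; "joint_positions": joint angles; "qd": joint speeds; "tau": joint torques, N m; "eef_pos": TCP position; "orientation": TCP orientation; "ft_force": force on the tool from outside, world axes, zero at the start; "ft_torque": the same for the moment, N m; "grip_width": finger opening in m; "grasp_force": force on a finger pad.
Only numpy, scipy, OpenCV 4.12 (cv2) and the standard library are available. Lean on these libraries where they do the work, as an engineer would, in place of code of your own. Each camera call takes 0.05 s, during which the arm holds its last target. There are 200 camera calls.

## Task

Set up the targets for calibrating the small desk camera: release the clamp lever on the tilt stand, slide the rest bar until the pointer stands at the blue tape, and clamp it fully again. Then lean every calibration plate that lies on the desk against the rest bar, print side out, short end down on the base and up against the front lip, square to the stand and side by side. Leave the small camera, the tape roll and the power adapter where they are.

Things in the scene. Friction and masses are not known exactly. Their poses are not given: they have to be found in the camera images.
- stand: Fixed aluminium tilt stand. Base 260 (x) x 330 (y) x 12 mm; origin at the centre of its underside, on the desk; x points from the front lip to the back, z up. The lip, 10 mm thick, rises 14 mm above the base top; its rear face, the plates' foot stop, is at x = -115 mm. A rail (36 mm wide, 12 mm high, x -60 to 130) carries the carriage. Base clear between lip and bar.
- carriage (a joint): Slide of the carriage with the rest bar along the stand's x, 0 to 0.095 m. 0: bar axis 60 mm behind the lip's rear face (stand x = -55 mm); grows towards the back. Block 70 (x, from 5 mm before the bar to 65 mm behind it) x 60 x 30 mm, top 44 mm above the desk. Slides with about 2 N when the clamp is released; held fast when it is shut.
- rest: Rest bar on the carriage: round steel bar, 10 mm diameter, 320 mm long along the stand's y, axis 80 mm above the desk (68 mm above the base top). Origin at its middle; axes as the stand's. A 12 mm cross-beam runs 50 mm below it; two 12 mm uprights stand at y = +-140 mm. Elsewhere it can be pinched from above (fingers before and behind it) to pull the carriage.
- clamp (a joint): Clamp lever on top of the carriage, vertical axis 35 mm behind the bar at y = 0. 0 rad: fully shut, pointing back (+x) and 35 degrees to -y; 1.22 rad: fully released, back and 35 degrees to +y. Releases counter-clockwise seen from above. The brake bites below about 0.2 rad. Pushed fully shut it springs back to about 0.05 to 0.1 and stays; 3 to 6 N at the knob.
- clamp_knob (a point): Middle of the upright round knob at the lever's end (18 mm diameter, 32 mm high, black), 55 mm from the lever's axis, 80 mm above the desk; the knob's top is 16 mm higher. Room for fingers on all sides.
- pointer (a point): Tip of the thin steel pointer that sticks out on the +y side of the carriage, 58 mm behind the bar, just above the base.
- mark: Strip of blue tape stuck across the base on the +y side of the rail, 5 mm wide (along x) and 42 mm long; marks where the pointer must stand. Origin at its centre on the base top; axes parallel to the stand's.
- webcam: Small black board camera, 34 x 46 x 34 mm box on a round foot, 60 mm high in all, looking at the stand. Bystander; origin at the centre of its underside.
- tape_roll: Clear roll of sticky tape, 68 mm diameter, 18 mm high, lying flat. Bystander; origin at the centre of its underside.
- adapter: Black power adapter, 85 x 45 x 30 mm. Bystander; origin at the centre of its underside.
- plate_chess: Calibration plate, white rigid panel 152 (x) x 54 (y) x 10 mm thick, about 0.14 kg, printed on its top (+z) side with a chessboard; lies flat, print up. Origin at the centre of its underside. May be absent.
- plate_chess_end1 (a point): Middle of the underside edge of that plate's +x short end (76 mm from its origin).
- plate_chess_end2 (a point): Middle of the underside edge of that plate's -x short end (76 mm from its origin).
- plate_dots: Calibration plate, white rigid panel 148 (x) x 52 (y) x 10 mm thick, about 0.14 kg, printed on its top (+z) side with a grid of black dots; lies flat, print up. Origin at the centre of its underside. May be absent.
- plate_dots_end1 (a point): Middle of the underside edge of that plate's +x short end (74 mm from its origin).
- plate_dots_end2 (a point): Middle of the underside edge of that plate's -x short end (74 mm from its origin).
- plate_rings: Calibration plate, white rigid panel 156 (x) x 56 (y) x 10 mm thick, about 0.14 kg, printed on its top (+z) side with three black ring targets; lies flat, print up. Origin at the centre of its underside. May be absent.
- plate_rings_end1 (a point): Middle of the underside edge of that plate's +x short end (78 mm from its origin).
- plate_rings_end2 (a point): Middle of the underside edge of that plate's -x short end (78 mm from its origin).
- plate_grey: Calibration plate, white rigid panel 144 (x) x 50 (y) x 10 mm thick, about 0.14 kg, printed on its top (+z) side with a row of grey steps; lies flat, print up. Origin at the centre of its underside. May be absent.
- plate_grey_end1 (a point): Middle of the underside edge of that plate's +x short end (72 mm from its origin).
- plate_grey_end2 (a point): Middle of the underside edge of that plate's -x short end (72 mm from its origin).
Not all that is in view belongs to the job. What is shaped like the plate_chess but brown is not meant. What is shaped like the plate_dots but pink is not meant.

How it is judged:
By the outcome, as a careful person would: the job done as asked, in the order asked, and still so for the second after the job is handed in, with the robot touching nothing.
Of plate_chess, plate_dots, plate_rings, plate_grey only 3 to 4 are there at a start; the rules pass over those that are not, and their reading is None.
At some moment in a run one of plate_chess, plate_dots, plate_rings, plate_grey may be knocked a few centimetres aside while the robot is not near it.
Once in a run the grip may slacken for a moment while it holds something.
It also fails if it takes over 210 s, if anything falls off the work surface, if the arm or the gripper's body presses on something with over 40 N, if the wrist force passes 120 N, or if a joint passes its speed limit or range.

## Working session

There is one attempt and no reset: what is moved stays moved. The work goes in short steps, Python scripts to look and compute and a tool call to move; the robot and the scene stay as the last step left them, time stands still between calls to the robot, and variables do not carry over. Pictures are saved under pics/ and viewed, at most 14 in all, crops included, and the job is handed in when it is done.

Besides the shell and the picture viewer there is one more tool, called after "Emit:" in YAML: its name, and indented under it one key for each argument. jog_arm: Moves the arm, as the interface text tells. Scaled input: -1 to 1 covers 100 mm each way for a shift and pi/4 rad each way for a turn. Its arguments: {"type":"object","properties":{"deltas":{"type":"array","items":{"type":"array","items":{"type":"number","minimum":-1,"maximum":1}}},"fingers":{"type":"number"},"grip_force":{"type":"number"}},"required":["deltas"]}

```bash
ls; mkdir -p pics
cat > h.py <<'E'
import numpy as np, cv2
from station import bot
def cal(c):
    k=bot.get_calibration(c); K=np.array([[k['fx'],0,k['cx']],[0,k['fy'],k['cy']],[0,0,1]]);R=cv2.Rodrigues(np.array(k['rvec'],float))[0]
    return K,R,np.array(k['tvec'],float).ravel()
def w(c,p):
    K,R,t=cal(c); return R.T@(np.array(p)-t)
def px(c,P):
    K,R,t=cal(c); q=K@(R@np.array(P,float)+t); return q[:2]/q[2]
def ray(c,uv,z):
    K,R,t=cal(c); d=R.T@np.linalg.solve(K,[uv[0],uv[1],1.]); o=-R.T@t; return o+d*(z-o[2])/d[2]
def tri(uv1,uv2):
    A=[];b=[]
    for c,uv in (('side',uv1),('top',uv2)):
        K,R,t=cal(c);P=K@np.c_[R,t];A+=[uv[0]*P[2]-P[0],uv[1]*P[2]-P[1]]
    A=np.array(A);return np.linalg.lstsq(A[:,:3],-A[:,3],rcond=None)[0]
E
python3 - <<'E'
from h import *
s=bot.observe();print(s['time_s'],s['eef_pos'],np.round(s['orientation'],3).tolist())
for c in('side','top'):
    K,R,t=cal(c);print(c,K.round(1).tolist(),(-R.T@t).round(3),R.round(2).tolist())
    cv2.imwrite(f'pics/{c}0.png',bot.capture(c))
    for n in ['stand','rest','clamp_knob','pointer','mark','webcam','tape_roll','adapter','plate_chess','plate_dots','plate_rings','plate_grey']:
        for f in ('tip_of',):
            r=getattr(bot,f)(n,c)
            print(n,[(w(c,d['at']).round(3).tolist(),px(c,w(c,d['at'])).round().tolist(),round(d['conf'],2)) for d in r[:3]])
E
```

```text
pics
0.0 [ 0.26654078 -0.67366968  0.18489117] [[0.93, 0.368, -0.001], [0.368, -0.93, 0.001], [-0.0, -0.001, -1.0]]
side [[406.0, 0.0, 279.0], [0.0, 406.0, 201.4], [0.0, 0.0, 1.0]] [0.424 0.962 0.984] [[-1.0, -0.05, -0.01], [-0.03, 0.7, -0.71], [0.04, -0.71, -0.7]]
stand [([0.547, -0.156, 0.003], [264.0, 176.0], 0.79)]
rest [([0.55, -0.183, 0.082], [263.0, 154.0], 0.8), ([0.708, 0.376, -0.001], [192.0, 303.0], 0.66)]
clamp_knob [([0.532, -0.263, 0.085], [269.0, 140.0], 0.68), ([0.552, -0.18, 0.084], [262.0, 154.0], 0.3)]
pointer [([0.597, -0.23, 0.018], [252.0, 160.0], 0.61)]
mark [([0.354, 0.352, 0.003], [320.0, 299.0], 0.41)]
webcam [([0.53, 0.492, -0.001], [251.0, 345.0], 0.8)]
tape_roll [([0.763, 0.107, -0.002], [191.0, 229.0], 0.61), ([0.506, -0.462, 0.002], [279.0, 128.0], 0.59)]
adapter [([0.762, 0.111, 0.001], [191.0, 229.0], 0.88), ([0.506, -0.461, 0.001], [279.0, 128.0], 0.36)]
plate_chess [([0.321, 0.494, 0.002], [334.0, 349.0], 0.9), ([0.627, 0.367, 0.001], [221.0, 301.0], 0.86), ([0.659, 0.532, 0.002], [198.0, 358.0], 0.72)]
plate_dots [([0.425, 0.358, 0.0], [294.0, 300.
[... 642 characters left out ...]
 [([0.601, -0.234, 0.016], [372.0, 182.0], 0.67)]
mark [([0.619, -0.192, 0.013], [358.0, 176.0], 0.47)]
webcam [([0.531, 0.499, 0.004], [127.0, 202.0], 0.67), ([0.632, 0.366, 0.002], [173.0, 170.0], 0.21)]
tape_roll [([0.505, -0.461, -0.001], [448.0, 215.0], 0.52)]
adapter [([0.766, 0.112, 0.001], [258.0, 129.0], 0.77)]
plate_chess [([0.665, 0.532, 0.005], [119.0, 159.0], 0.79), ([0.328, 0.496, 0.004], [124.0, 271.0], 0.79), ([0.631, 0.366, 0.0], [173.0, 171.0], 0.61)]
plate_dots [([0.193, 0.354, -0.002], [171.0, 318.0], 0.92), ([0.425, 0.358, 0.001], [173.0, 238.0], 0.75)]
plate_rings []
plate_grey [([0.443, 0.209, -0.0], [223.0, 233.0], 0.96), ([0.506, -0.458, -0.0], [447.0, 215.0], 0.22)]
```

Run:
```python
import cv2
a=cv2.imread('pics/top0.png');b=cv2.imread('pics/side0.png')
cv2.imwrite('pics/top0b.png',cv2.resize(a,(800,600),interpolation=cv2.INTER_CUBIC))
cv2.imwrite('pics/side0b.png',cv2.resize(b,(800,600),interpolation=cv2.INTER_CUBIC))
```

```text
(no output)
```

View pics/top0b.png

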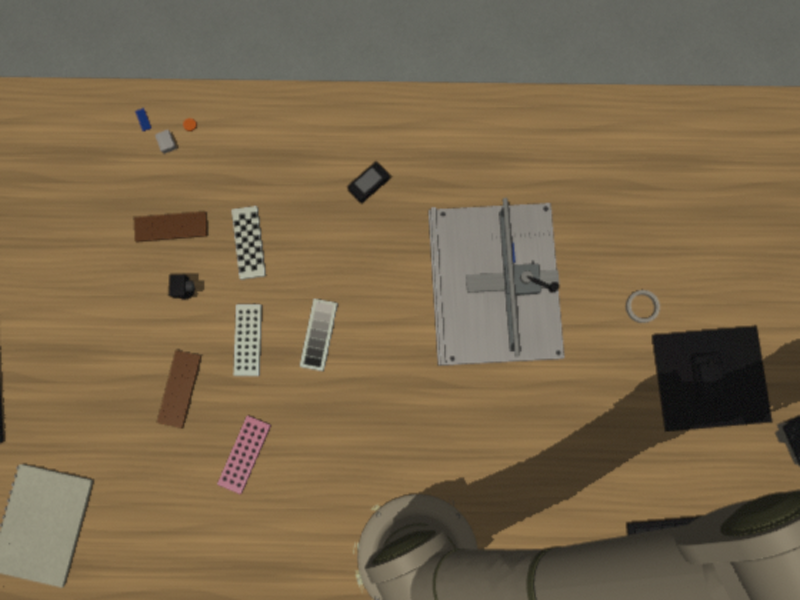

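View pics/side0b.png

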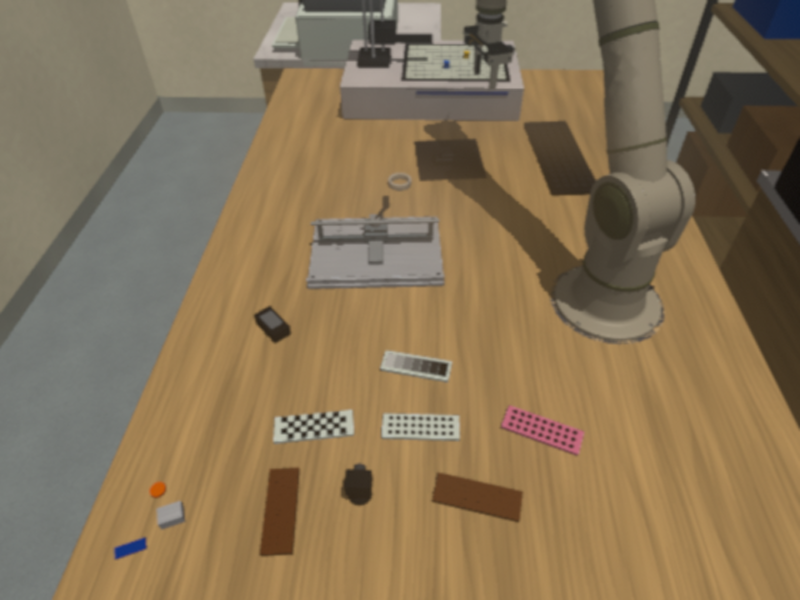

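Top view (800 px scale): the white chess plate is at (248,242), dots at (248,340) and grey steps at (319,335). There is no rings plate. The brown look-alikes at (170,226) and (179,388) and the pink one at (244,454) are not meant. The stand's lip faces left, towards world +y. I'll confirm with one crop of the plates and one of the stand.

Run:
```python
from h import *
a=cv2.imread('pics/top0.png')
c=a[130:265,285:405]; cv2.imwrite('pics/stand0.png',cv2.resize(c,None,fx=4.4,fy=4.4,interpolation=cv2.INTER_CUBIC))
c=a[130:265,85:245]; cv2.imwrite('pics/pl0.png',cv2.resize(c,None,fx=4,fy=4,interpolation=cv2.INTER_CUBIC))
# repeated measures
acc={}
for i in range(4):
  for c in('side','top'):
    bot.capture(c)
    for n in ['stand','rest','mark','pointer','clamp_knob']:
        r=bot.tip_of(n,c)
        for d in r[:1]:
            p=w(c,d['at'])
            if abs(p[1]+.2)<.12: acc.setdefault((n,c),[]).append(p)
for k,v in acc.items(): print(k,len(v),np.mean(v,0).round(4),np.std(v,0).round(4))
```

```text
('stand', 'side') 4 [ 0.5469 -0.1573  0.0025] [0.0013 0.0016 0.0017]
('rest', 'side') 3 [ 0.5525 -0.1812  0.0847] [0.0008 0.0011 0.0004]
('pointer', 'side') 4 [ 0.5999 -0.2327  0.0161] [0.0009 0.0004 0.0011]
('clamp_knob', 'side') 4 [ 0.5339 -0.2627  0.0842] [0.0014 0.001  0.0004]
('stand', 'top') 4 [ 0.557  -0.1521 -0.0006] [0.0017 0.0017 0.0008]
('rest', 'top') 4 [ 0.5531 -0.1804  0.0813] [0.0011 0.0006 0.0019]
('mark', 'top') 4 [ 0.6169 -0.1938  0.0119] [0.0013 0.0009 0.0018]
('pointer', 'top') 4 [ 0.6018 -0.2335  0.0151] [0.0015 0.0011 0.0014]
('clamp_knob', 'top') 4 [ 0.5318 -0.2641  0.0827] [0.0015 0.0008 0.0019]
```

View pics/stand0.png

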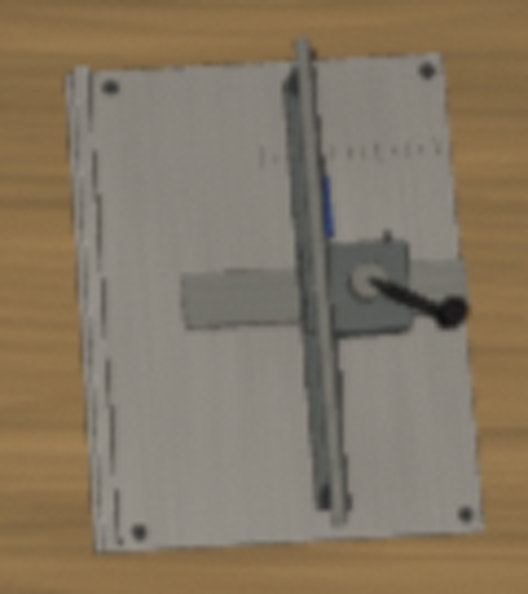

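View pics/pl0.png

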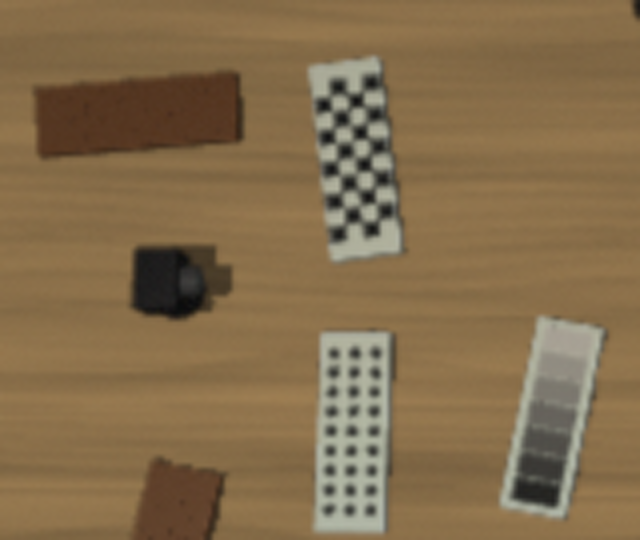

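The crops confirm the white chess, dots and grey-step plates. On the stand, the lip is on the left, the blue tape is behind the bar at (327,207), the pointer is at (387,236) and the knob is at (452,313). Next I'll fit the stand's pose.

```bash
cat >> h.py <<'E'
def fitstand(pts_img, pts_st, c='top'):
    """fit x0,y0,yaw; pts_st stand coords (m)"""
    from scipy.optimize import least_squares
    def W(p,q):
        a=p[2];return np.array([p[0]+np.cos(a)*q[0]-np.sin(a)*q[1],p[1]+np.sin(a)*q[0]+np.cos(a)*q[1],q[2]])
    f=lambda p:np.concatenate([px(c,W(p,q))-u for u,q in zip(pts_img,pts_st)])
    r=least_squares(f,[.55,-.155,-1.5]);return r.x,r.fun.reshape(-1,2)
E
python3 - <<'E'
from h import *
f=lambda u:np.array(u)/4.4+[285,130]-.4
im=[f(u) for u in [(440,55),(482,526),(97,551),(304,39),(341,523)]]
st=[(.13,.165,.012),(.13,-.165,.012),(-.13,-.165,.012)]
p,r=fitstand(im[:3],st);print(p.round(4),np.degrees(p[2]),r.round(2).tolist())
e=[ray('top',u,.08) for u in im[3:]];print('bar ends',np.round(e,4), np.linalg.norm(e[0]-e[1]),np.degrees(np.arctan2(*(e[0]-e[1])[:2])))
a,b=np.cos(p[2]),np.sin(p[2]);R=np.array([[a,-b],[b,a]])
S=lambda q:R.T@(np.array(q)[:2]-p[:2])
print('bar ends st',S(e[0]),S(e[1]))
# blue
g=cv2.imread('pics/top0.png').astype(float);B=np.clip(g[...,0]-g[...,2]-15,0,None);B[:,:340]=0;B[:,380:]=0;B[:160]=0;B[200:]=0
ys,xs=np.nonzero(B);ww=B[ys,xs];m=[(xs*ww).sum()/ww.sum(),(ys*ww).sum()/ww.sum()];print(m,xs.min(),xs.max(),ys.min(),ys.max(),ray('top',m,.012),'mark st',S(ray('top',m,.012)))
pt=ray('top',f((387,234)),.014);print('pointer',pt,S(pt))
for n,q in [('mark',(.6169,-.1938)),('ptr',(.601,-.2332)),('rest',(.5528,-.1808)),('knob',(.5328,-.2635))]:print(n,S(q).round(4))
E
```

```text
[ 0.5539 -0.1551 -1.5002] -85.95319222522784 [[0.05, -0.94], [0.45, 0.71], [-0.5, 0.15]]
bar ends [[ 0.7146 -0.17    0.08  ]
 [ 0.3955 -0.1908  0.08  ]] 0.319859842127684 86.27730106580695
bar ends st [0.02620042 0.15929105] [ 0.02439105 -0.16056368]
[np.float64(359.12), np.float64(177.52444444444444)] 358 360 170 183 [ 0.61408524 -0.19464228  0.012     ] mark st [0.04369744 0.05724797]
pointer [ 0.59808559 -0.23430968  0.014     ] [0.08213683 0.03848883]
mark [0.0431 0.0601]
ptr [0.0812 0.0415]
rest [ 0.0256 -0.0029]
knob [ 0.1066 -0.0287]
```

```bash
cat >> h.py <<'E'
SP=[.5539,-.1551,np.radians(-86.0)]
def S2W(q):
    a,b=np.cos(SP[2]),np.sin(SP[2]);return np.array([SP[0]+a*q[0]-b*q[1],SP[1]+b*q[0]+a*q[1],q[2]])
def W2S(q):
    a,b=np.cos(SP[2]),np.sin(SP[2]);d=np.array(q)[:2]-SP[:2];return np.array([a*d[0]+b*d[1],-b*d[0]+a*d[1],q[2]])
def delta(P,yaw_y=None,s=None):
    """deltas (units) to world P and tool-y yaw deg, from measured pose"""
    s=s or bot.observe();R=np.array(s['orientation']);d=R.T@(np.array(P)-s['eef_pos'])/.1
    y=np.degrees(np.arctan2(R[1,1],R[0,1]));sp=0 if yaw_y is None else -(((yaw_y-y)+180)%360-180)/45
    return d.round(3).tolist()+[round(sp,3)]
E
python3 - <<'E'
from h import *
K=S2W((.1054,-.0315,.15));print(K,delta(K,4))
E
```

```text
[ 0.52982906 -0.26244058  0.15      ] [3.961, -2.86, 0.357, np.float64(-1.609)]
```

Emit:
jog_arm:
  deltas:
    - [0,0,0,-0.25]
    - [0,0,0,-0.5]
    - [0,0,0,-0.75]
    - [0,0,0,-1]
    - [0,0,0,-1]
    - [0,0,0,-1]
  fingers: 0.4

```text
time_s: 4.45
eef_pos: [0.2666, -0.6742, 0.1857]
orientation: [[0.4, 0.916, 0.0], [0.916, -0.4, 0.0], [0.0, 0.0, -1.0]]
ft_force: [0.7, -0.2, 1.1]
grip_width: 0.0394
grasp_force: 0.0
```

Emit:
jog_arm:
  deltas:
    - [0,0,0,-0.2]
    - [0,0,0,-0.4]
    - [0,0,0,-0.609]
    - [0,0,0,-0.609]
    - [0,0,0,-0.609]

```text
time_s: 5.08
eef_pos: [0.2668, -0.6741, 0.1857]
orientation: [[-0.065, 0.998, -0.0], [0.998, 0.065, 0.0], [0.0, -0.0, -1.0]]
ft_force: [0.5, -0.2, -0.1]
grip_width: 0.0371
grasp_force: 0.0
```

Emit:
jog_arm:
  deltas:
    - [0.5,0.37,0,0]
    - [0.98,0.73,0,0]
    - [0.98,0.73,0,0]

```text
time_s: 5.45
eef_pos: [0.3371, -0.5668, 0.1866]
orientation: [[-0.074, 0.997, 0.002], [0.997, 0.074, 0.001], [0.001, 0.002, -1.0]]
ft_force: [0.1, 0.2, -0.1]
grip_width: 0.0372
grasp_force: 0.0
```

Emit:
jog_arm:
  deltas:
    - [0.5,0.37,0,0]
    - [0.98,0.73,0,0]
    - [0.98,0.73,0,0]

```text
time_s: 5.82
eef_pos: [0.4021, -0.4647, 0.1864]
orientation: [[-0.074, 0.997, 0.002], [0.997, 0.074, 0.001], [0.001, 0.002, -1.0]]
ft_force: [-0.6, -0.5, 0.0]
grip_width: 0.0372
grasp_force: 0.0
```

Emit:
jog_arm:
  deltas:
    - [0.5,0.37,0,0]
    - [0.98,0.73,0,0]
    - [0.98,0.73,0,0]

```text
time_s: 6.2
eef_pos: [0.4676, -0.3625, 0.1862]
orientation: [[-0.074, 0.997, 0.002], [0.997, 0.074, 0.001], [0.001, 0.002, -1.0]]
ft_force: [0.1, -0.4, -0.6]
grip_width: 0.0373
grasp_force: 0.0
```

Emit:
jog_arm:
  deltas:
    - [0.5,0.37,0,0]
    - [0.98,0.71,0.3,0]
    - [0.98,0.71,0.35,0]
    - [0.98,0.71,0.35,0]

```text
time_s: 6.7
eef_pos: [0.5278, -0.2648, 0.1501]
orientation: [[-0.067, 0.998, -0.002], [0.998, 0.067, -0.001], [-0.0, -0.002, -1.0]]
ft_force: [0.3, -0.2, 0.4]
grip_width: 0.0369
grasp_force: 0.0
```

Run:
```python
from h import *
print(delta(S2W((.1054,-.0315,.074)),4),bot.observe()['joint_positions'],bot.observe()['eef_pos'])
a=bot.capture('top');cv2.imwrite('pics/k1.png',cv2.resize(a[120:280,260:460],(800,640))[:600])
```

```text
[0.023, 0.023, 0.761, np.float64(-0.003)] [ 35.92202539  28.90648667 -21.34072323 110.6743797   14.98922758
  43.18573551   9.83897428] [ 0.52782423 -0.26482334  0.15006966]
```

View pics/k1.png

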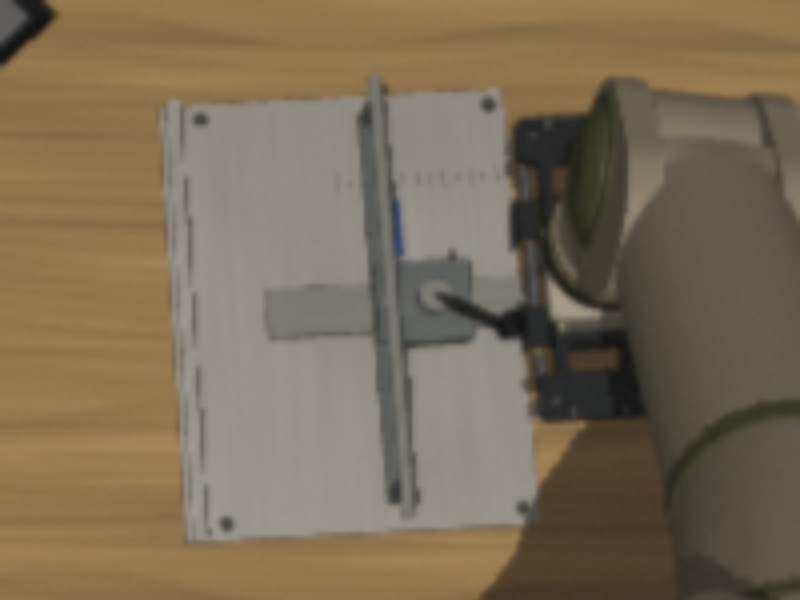

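Fingers straddle the knob at (520,322) in the crop; descending and swinging it along its arc.

Emit:
jog_arm:
  deltas:
    - [0.02,0.02,0.25,0]
    - [0.02,0.02,0.5,0]
    - [0.02,0.02,0.76,0]
    - [0.02,0.02,0.76,0]

```text
time_s: 7.25
eef_pos: [0.5288, -0.2629, 0.0738]
orientation: [[-0.066, 0.998, -0.003], [0.998, 0.066, -0.0], [0.0, -0.003, -1.0]]
ft_force: [0.0, 0.4, 0.1]
grip_width: 0.037
grasp_force: 0.0
```

Emit:
jog_arm:
  deltas:
    - [-0.03,0.12,0,0]
    - [-0.08,0.27,0,0]
    - [-0.1,0.41,0,0]
    - [-0.08,0.55,0,0]
    - [-0.04,0.64,0,0]
    - [0,0.74,0,0]
    - [0,0.75,0,0]

```text
time_s: 8.12
eef_pos: [0.6062, -0.2545, 0.0747]
orientation: [[-0.071, 0.997, 0.0], [0.997, 0.071, 0.0], [0.0, 0.0, -1.0]]
ft_force: [-0.1, 0.1, 0.3]
grip_width: 0.0376
grasp_force: 0.0
```

Emit:
jog_arm:
  deltas:
    - [0,-0.08,0,0]
    - [0,-0.08,-0.4,0]
    - [0,-0.08,-0.8,0]
    - [0,-0.08,-0.8,0]
  fingers: 0.5

```text
time_s: 8.62
eef_pos: [0.5981, -0.2572, 0.1579]
orientation: [[-0.069, 0.998, 0.004], [0.998, 0.069, -0.002], [-0.003, 0.004, -1.0]]
ft_force: [0.5, 0.5, -0.3]
grip_width: 0.0467
grasp_force: 0.0
```

Run:
```python
from h import *
a=[]
for i in range(3):
  for c in('side','top'):
    bot.capture(c)
    for d in bot.tip_of('clamp_knob',c)[:2]:print(c,W2S(w(c,d['at'])).round(4),round(d['conf'],2))
print(bot.observe()['eef_pos'], W2S(bot.observe()['eef_pos']))
```

```text
side [ 0.1063 -0.0303  0.0836] 0.59
side [-5.215e-01 -9.130e-02 -5.000e-04] 0.25
top [ 0.1061 -0.03    0.0835] 0.51
top [0.0838 0.039  0.0146] 0.42
side [ 0.1055 -0.0279  0.0806] 0.52
side [ 0.3026 -0.07    0.0018] 0.4
top [ 0.1085 -0.0284  0.0822] 0.7
top [-0.3566 -0.0204  0.0015] 0.67
side [ 0.1091 -0.0285  0.0835] 0.56
top [ 0.1058 -0.0281  0.081 ] 0.51
top [0.0816 0.0418 0.0113] 0.32
[ 0.59735736 -0.25600298  0.15434366] [0.10368862 0.03631286 0.15434366]
```

Run:
```python
from h import *
a=bot.capture('top')[120:280,260:460];b=bot.capture('side')[110:230,180:340]
cv2.imwrite('pics/k2.png',np.hstack([cv2.resize(a,(400,320)),cv2.resize(b,(400,320))]))
```

```text
(no output)
```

View pics/k2.png

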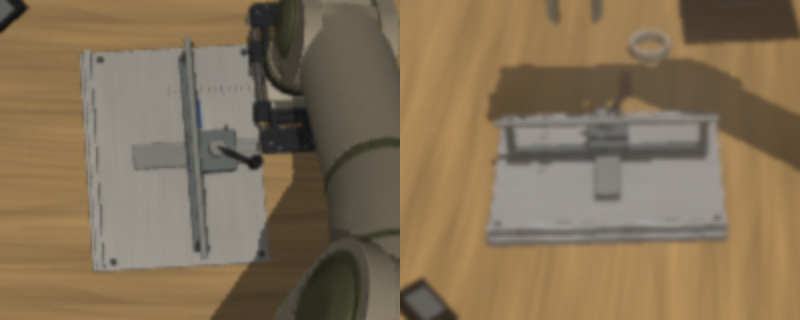

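Run:
```python
from h import *
s=bot.observe();p=np.array(s['eef_pos']);R=np.array(s['orientation'])
print(s['grip_width'],W2S(p),[px('side',p+R[:,1]*k*s['grip_width']/2).round(1) for k in(-1,1)],px('top',p))
for P in [(.5288,-.2629,.0738),(.6062,-.2545,.0747)]:print(W2S(P),px('side',P),px('top',P))
a=bot.capture('side')[60:180,200:300]
cv2.imwrite('pics/k3.png',cv2.resize(a,(500,600),interpolation=cv2.INTER_CUBIC))
```

```text
0.0465122177524243 [0.10372555 0.0363556  0.15456056] [array([256.9, 125.1]), array([244. , 125.4])] [389.34811812 172.53621981]
[ 0.10578652 -0.03255861  0.0738    ] [270.29719305 142.7421386 ] [386.49775192 202.35896511]
[0.10280613 0.04523881 0.0747    ] [249.39010432 143.50807885] [383.14414595 175.77124924]
```

View pics/k3.png

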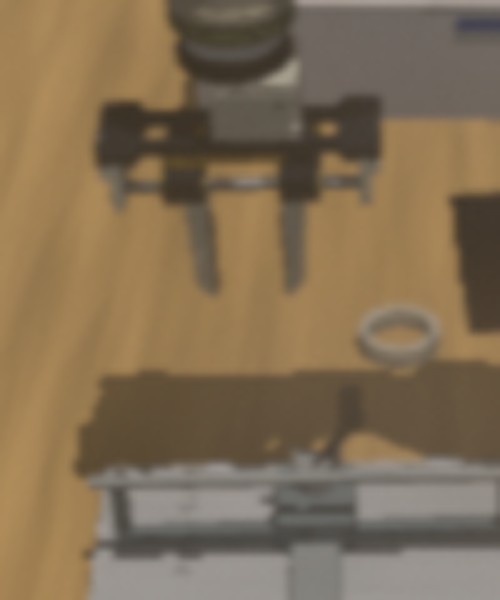

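The side view shows the fingertips about 7 px (roughly 35 mm) higher than the reported TCP projects, which matches the miss over the knob. I'll check by touching the fixed base top.

Emit:
jog_arm:
  deltas:
    - [0,0.3,0,0]
    - [0,0.6,0.2,0]
    - [0,0.6,0.6,0]
    - [0,0.6,1,0]
    - [0,0.6,1,0]
    - [0,0.6,1,0]

```text
time_s: 10.12
eef_pos: [0.6581, -0.252, 0.056]
orientation: [[-0.07, 0.998, 0.001], [0.998, 0.07, -0.0], [-0.0, 0.001, -1.0]]
ft_force: [0.8, -0.5, 0.9]
grip_width: 0.0469
grasp_force: 0.0
```

Emit:
jog_arm:
  deltas:
    - [0,0,0.1,0]
    - [0,0,0.2,0]
    - [0,0,0.28,0]
    - [0,0,0.28,0]

```text
time_s: 10.62
eef_pos: [0.6568, -0.2518, 0.0258]
orientation: [[-0.07, 0.998, -0.001], [0.998, 0.07, 0.0], [0.0, -0.001, -1.0]]
ft_force: [-0.6, 0.0, 0.3]
grip_width: 0.0467
grasp_force: 0.0
```

Run:
```python
from h import *
s=bot.observe();p=np.array(s['eef_pos']);R=np.array(s['orientation'])
print(p,s['ft_force'],W2S(p),[px('side',p+R[:,1]*k*s['grip_width']/2).round(1) for k in(-1,1)])
a=bot.capture('side')[60:180,200:300]
cv2.imwrite('pics/k4.png',cv2.resize(a,(500,600),interpolation=cv2.INTER_CUBIC))
```

```text
[ 0.65676304 -0.25175649  0.02583905] [-0.60254898  0.00582227  0.2839082 ] [0.1035964  0.09587005 0.02583905] [array([243.1, 153.9]), array([230.8, 154.2])]
```

View pics/k4.png

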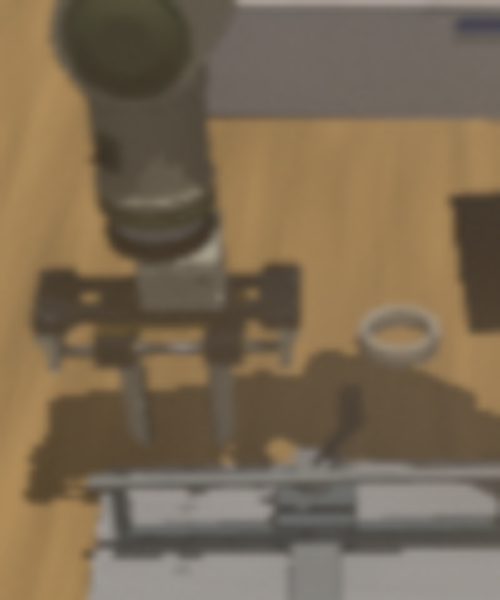

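Emit:
jog_arm:
  deltas:
    - [0,0,0.05,0]
    - [0,0,0.1,0]
    - [0,0,0.12,0]
    - [0,0,0.12,0]

```text
time_s: 11.18
eef_pos: [0.6572, -0.2518, 0.0144]
orientation: [[-0.07, 0.998, -0.0], [0.998, 0.07, 0.0], [0.0, -0.0, -1.0]]
ft_force: [-0.6, -0.2, -0.5]
grip_width: 0.0465
grasp_force: 0.0
```

Emit:
jog_arm:
  deltas:
    - [0,0,0.02,0]
    - [0,0,0.04,0]
    - [0,0,0.04,0]

```text
time_s: 11.55
eef_pos: [0.6572, -0.2519, 0.0106]
orientation: [[-0.07, 0.998, -0.0], [0.998, 0.07, 0.0], [0.0, -0.0, -1.0]]
ft_force: [-0.3, 0.0, -0.4]
grip_width: 0.0464
grasp_force: 0.0
```

Emit:
jog_arm:
  deltas:
    - [0,0,0.02,0]
    - [0,0,0.04,0]
    - [0,0,0.04,0]

```text
time_s: 11.92
eef_pos: [0.6571, -0.2519, 0.0065]
orientation: [[-0.07, 0.998, -0.0], [0.998, 0.07, 0.0], [0.0, -0.0, -1.0]]
ft_force: [0.4, -0.0, 0.3]
grip_width: 0.0464
grasp_force: 0.0
```

Emit:
jog_arm:
  deltas:
    - [0,0,0.02,0]
    - [0,0,0.04,0]
    - [0,0,0.04,0]

```text
time_s: 12.3
eef_pos: [0.6571, -0.2519, 0.0024]
orientation: [[-0.07, 0.998, -0.0], [0.998, 0.07, 0.0], [0.0, -0.0, -1.0]]
ft_force: [0.1, 0.4, 0.3]
grip_width: 0.0467
grasp_force: 0.0
```

Emit:
jog_arm:
  deltas:
    - [0,0,0.02,0]
    - [0,0,0.04,0]
    - [0,0,0.04,0]

```text
time_s: 12.68
eef_pos: [0.6572, -0.2518, -0.0015]
orientation: [[-0.07, 0.998, -0.0], [0.998, 0.07, 0.0], [0.0, -0.0, -1.0]]
ft_force: [-0.0, 0.2, -0.7]
grip_width: 0.0467
grasp_force: 0.0
```

Emit:
jog_arm:
  deltas:
    - [0,0,0.02,0]
    - [0,0,0.04,0]
    - [0,0,0.04,0]

```text
time_s: 13.05
eef_pos: [0.6572, -0.2519, -0.0055]
orientation: [[-0.07, 0.998, -0.0], [0.998, 0.07, 0.0], [0.0, -0.0, -1.0]]
ft_force: [0.1, -0.1, -0.0]
grip_width: 0.046
grasp_force: 0.0
```

Emit:
jog_arm:
  deltas:
    - [0,0,0.02,0]
    - [0,0,0.03,0]
    - [0,0,0.03,0]

```text
time_s: 13.42
eef_pos: [0.6572, -0.2519, -0.0084]
orientation: [[-0.07, 0.998, -0.0], [0.998, 0.07, 0.0], [0.0, -0.0, -1.0]]
ft_force: [0.7, -0.1, -1.0]
grip_width: 0.0468
grasp_force: 0.0
```

Run:
```python
from h import *
s=bot.observe();p=np.array(s['eef_pos'])
print(p,s['ft_force'])
a=bot.capture('side')[80:180,200:300];b=bot.capture('top')[110:230,300:440]
cv2.imwrite('pics/k5.png',np.hstack([cv2.resize(a,(400,400),interpolation=cv2.INTER_CUBIC),cv2.resize(b,(400,400))]))
```

```text
[ 0.65720201 -0.25189773 -0.00841234] [ 0.66934629 -0.10039337 -1.01507118]
```

View pics/k5.png

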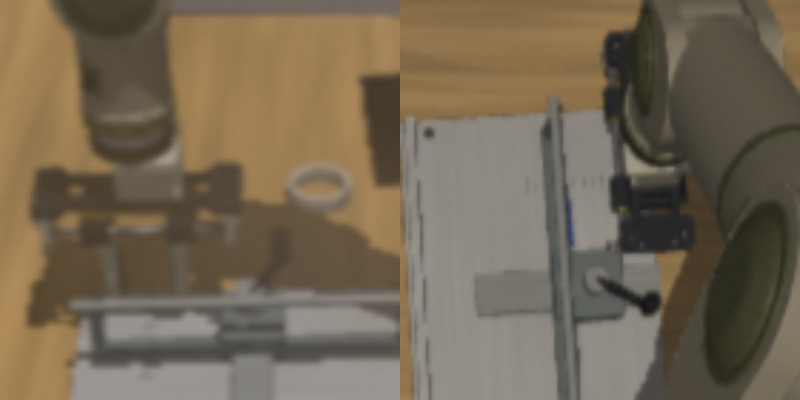

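Emit:
jog_arm:
  deltas:
    - [0,0,0.02,0]
    - [0,0,0.04,0]
    - [0,0,0.04,0]

```text
time_s: 13.9
eef_pos: [0.6571, -0.2519, -0.0126]
orientation: [[-0.07, 0.998, -0.0], [0.998, 0.07, 0.0], [0.0, -0.0, -1.0]]
ft_force: [-0.1, 0.7, -0.2]
grip_width: 0.0463
grasp_force: 0.0
```

Emit:
jog_arm:
  deltas:
    - [0,0,0.02,0]
    - [0,0,0.02,0]

```text
time_s: 14.15
eef_pos: [0.6572, -0.2519, -0.0145]
orientation: [[-0.07, 0.998, -0.0], [0.998, 0.07, 0.0], [0.0, -0.0, -1.0]]
ft_force: [-0.1, 0.1, 0.2]
grip_width: 0.0466
grasp_force: 0.0
```

Emit:
jog_arm:
  deltas:
    - [0,0,0.02,0]
    - [0,0,0.02,0]

```text
time_s: 14.4
eef_pos: [0.6571, -0.2519, -0.0165]
orientation: [[-0.07, 0.998, -0.0], [0.998, 0.07, 0.0], [0.0, -0.0, -1.0]]
ft_force: [0.1, -0.7, 0.9]
grip_width: 0.0464
grasp_force: 0.0
```

Emit:
jog_arm:
  deltas:
    - [0,0,0.02,0]
    - [0,0,0.02,0]

```text
time_s: 14.65
eef_pos: [0.6572, -0.2519, -0.0185]
orientation: [[-0.07, 0.998, -0.0], [0.998, 0.07, 0.0], [0.0, -0.0, -1.0]]
ft_force: [-0.2, -0.1, -0.2]
grip_width: 0.0465
grasp_force: 0.0
```

Emit:
jog_arm:
  deltas:
    - [0,0,0.02,0]
    - [0,0,0.02,0]

```text
time_s: 14.9
eef_pos: [0.6573, -0.2519, -0.0204]
orientation: [[-0.07, 0.998, -0.0], [0.998, 0.07, 0.0], [0.0, -0.0, -1.0]]
ft_force: [0.7, -0.3, 0.2]
grip_width: 0.0465
grasp_force: 0.0
```

Emit:
jog_arm:
  deltas:
    - [0,0,0.02,0]
    - [0,0,0.02,0]

```text
time_s: 15.15
eef_pos: [0.6573, -0.2519, -0.0205]
orientation: [[-0.07, 0.998, 0.0], [0.998, 0.07, -0.001], [-0.001, 0.0, -1.0]]
ft_force: [-4.8, 0.8, 15.8]
grip_width: 0.0464
grasp_force: 8.1
```

Emit:
jog_arm:
  deltas:
    - [0,0,0.02,0]
    - [0,0,0.02,0]

```text
time_s: 15.4
eef_pos: [0.6574, -0.252, -0.0206]
orientation: [[-0.07, 0.998, 0.001], [0.998, 0.07, -0.001], [-0.001, 0.0, -1.0]]
ft_force: [-8.8, 3.6, 33.1]
grip_width: 0.0465
grasp_force: 16.3
```

Emit:
jog_arm:
  deltas:
    - [0,0,0.02,0]
    - [0,0,0.02,0]

```text
time_s: 15.65
eef_pos: [0.6574, -0.252, -0.0207]
orientation: [[-0.069, 0.998, 0.001], [0.998, 0.069, -0.002], [-0.002, 0.001, -1.0]]
ft_force: [-14.6, 4.3, 48.8]
grip_width: 0.0466
grasp_force: 24.6
```

Contact at a reported z of -0.0205 on the base top (0.012), so the real fingertips are 32.5 mm above the reported TCP. I'll apply that offset and redo the lever.

Emit:
jog_arm:
  deltas:
    - [0,0,-0.3,0]
    - [0,0,-0.7,0]
    - [0,0,-1,0]
    - [0,0,-1,0]
  fingers: 0.4

```text
time_s: 16.15
eef_pos: [0.6588, -0.2524, 0.0764]
orientation: [[-0.069, 0.998, 0.004], [0.998, 0.069, -0.001], [-0.002, 0.004, -1.0]]
ft_force: [-0.2, 0.2, 0.2]
grip_width: 0.0372
grasp_force: 0.0
```

Emit:
jog_arm:
  deltas:
    - [0,0,-0.2,0]
    - [0,-0.3,-0.2,0]
    - [-0.02,-0.7,-0.2,0]
    - [-0.02,-0.97,-0.2,0]
    - [-0.02,-0.97,-0.2,0]

```text
time_s: 16.77
eef_pos: [0.5585, -0.2613, 0.0938]
orientation: [[-0.068, 0.998, -0.002], [0.998, 0.068, -0.0], [-0.0, -0.002, -1.0]]
ft_force: [0.7, -0.2, 0.2]
grip_width: 0.0373
grasp_force: 0.0
```

Emit:
jog_arm:
  deltas:
    - [0,-0.15,0,0]
    - [0,-0.31,0,0]
    - [0,-0.31,0,0]
    - [0,-0.31,0,0]

```text
time_s: 17.27
eef_pos: [0.5302, -0.2628, 0.0938]
orientation: [[-0.07, 0.998, 0.001], [0.998, 0.07, -0.0], [-0.0, 0.001, -1.0]]
ft_force: [-0.4, -0.2, -0.0]
grip_width: 0.0376
grasp_force: 0.0
```

```bash
sed -i "s/^def delta/ZO=.0325\ndef delta/; s/(np.array(P)-s\['eef_pos'\])/(np.array(P)-s['eef_pos']-[0,0,ZO])/" h.py
python3 - <<'E'
from h import *
print(delta(S2W((.1054,-.0315,.074)),4),bot.observe()['eef_pos'])
E
```

```text
[0.004, -0.004, 0.523, np.float64(-0.0)] [ 0.5302184  -0.262794    0.09383024]
```

Emit:
jog_arm:
  deltas:
    - [0,0,0.2,0]
    - [0,0,0.4,0]
    - [0,0,0.52,0]
    - [0,0,0.52,0]

```text
time_s: 17.77
eef_pos: [0.5297, -0.2624, 0.041]
orientation: [[-0.07, 0.998, -0.001], [0.998, 0.07, 0.001], [0.001, -0.001, -1.0]]
ft_force: [-0.2, -0.3, 1.1]
grip_width: 0.0373
grasp_force: 0.0
```

Emit:
jog_arm:
  deltas:
    - [-0.03,0.12,0,0]
    - [-0.06,0.2,0,0]
    - [-0.08,0.27,0,0]
    - [-0.1,0.34,0,0]
    - [-0.1,0.41,0,0]
    - [-0.08,0.5,0,0]
    - [-0.06,0.58,0,0]
    - [-0.04,0.64,0,0]
    - [0,0.74,0,0]
    - [0,0.76,0,0]

```text
time_s: 19.02
eef_pos: [0.601, -0.257, 0.0407]
orientation: [[-0.07, 0.998, -0.01], [0.998, 0.07, 0.0], [0.001, -0.009, -1.0]]
ft_force: [-16.3, -0.8, 7.6]
grip_width: 0.0375
grasp_force: 7.6
```

Emit:
jog_arm:
  deltas:
    - [0,0.02,0,0]
    - [0,0.02,0,0]

```text
time_s: 19.27
eef_pos: [0.601, -0.257, 0.0405]
orientation: [[-0.069, 0.998, -0.012], [0.998, 0.069, 0.001], [0.002, -0.012, -1.0]]
ft_force: [-18.3, -1.0, 9.4]
grip_width: 0.0377
grasp_force: 8.4
```

Emit:
jog_arm:
  deltas:
    - [0,-0.1,0,0]
    - [0,-0.1,-0.3,0]
    - [0,-0.1,-0.6,0]
    - [0,-0.1,-0.6,0]

```text
time_s: 19.77
eef_pos: [0.6005, -0.2575, 0.1043]
orientation: [[-0.07, 0.998, 0.006], [0.998, 0.07, -0.001], [-0.001, 0.006, -1.0]]
ft_force: [0.3, -0.9, -0.4]
grip_width: 0.037
grasp_force: 0.0
```

Run:
```python
from h import *
for i in range(2):
  for c in('side','top'):
    bot.capture(c)
    for n in('clamp_knob','rest'):
     for d in bot.tip_of(n,c)[:1]:
      q=W2S(w(c,d['at']));print(n,c,q.round(4),round(d['conf'],2),np.degrees(np.arctan2(q[1],q[0]-.0603)).round())
p=bot.observe()['eef_pos'];print(W2S(p))
```

```text
clamp_knob side [0.0927 0.0295 0.0832] 0.44 42.0
rest side [ 0.0169 -0.0045  0.0806] 0.77 -174.0
clamp_knob top [0.0935 0.0296 0.0819] 0.7 42.0
rest top [-0.5173 -0.0941  0.0045] 0.71 -171.0
clamp_knob side [ 0.3025 -0.068   0.0019] 0.33 -16.0
rest side [ 0.0128 -0.004   0.0827] 0.9 -175.0
clamp_knob top [0.0967 0.0309 0.0809] 0.56 40.0
rest top [ 0.0127 -0.0032  0.0814] 0.72 -176.0
[0.10572015 0.0363469  0.10146636]
```

Emit:
jog_arm:
  deltas:
    - [0.3,-0.3,0,0]
    - [0.67,-0.76,0,0]
    - [0.67,-0.76,0,0]
    - [0.67,-0.76,0.3,0]
    - [0.67,-0.76,0.62,0]
    - [0.67,-0.76,0.62,0]
  fingers: 0

```text
time_s: 21.12
eef_pos: [0.5166, -0.1965, 0.0381]
orientation: [[-0.07, 0.998, -0.003], [0.998, 0.07, 0.001], [0.001, -0.003, -1.0]]
ft_force: [-0.2, 0.1, 0.3]
grip_width: 0.0004
grasp_force: 0.0
```

```bash
cat >> h.py <<'E'
def meas():
    g=bot.capture('top').astype(float);B=np.clip(g[...,0]-g[...,2]-15,0,None);B[:,:340]=0;B[:,380:]=0;B[:160]=0;B[200:]=0
    ys,xs=np.nonzero(B);ww=B[ys,xs];m=[(xs*ww).sum()/ww.sum(),(ys*ww).sum()/ww.sum()]
    print('blue',np.round(m,2),xs.min(),xs.max(),ys.min(),ys.max(),W2S(ray('top',m,.012)).round(4))
    return g.astype(np.uint8)
E
python3 - <<'E'
from h import *
p=bot.observe()['eef_pos'];print(W2S(p))
for i in range(3):
  g=meas()
  for n in('rest','pointer','mark'):
   for c in('top','side'):
    if n=='rest' and c=='top':bot.capture('side')
    for d in bot.tip_of(n,c)[:1]:print(n,c,W2S(w(c,d['at'])).round(4),round(d['conf'],2))
E
```

```text
[ 0.03868521 -0.04014559  0.03813984]
blue [359.   179.68] 359 359 177 182 [0.0428 0.0507 0.012 ]
rest top [ 0.0153 -0.0025  0.0821] 0.7
rest side [ 0.0154 -0.0041  0.083 ] 0.83
pointer top [-0.2537  0.2298 -0.0009] 0.39
pointer side [0.0738 0.0396 0.0148] 0.9
mark side [0.0933 0.0315 0.0847] 0.32
blue [359.   178.24] 359 359 176 181 [0.0431 0.0551 0.012 ]
rest top [ 0.0132 -0.0032  0.0828] 0.64
rest side [ 0.0133 -0.0049  0.0851] 0.77
pointer side [0.0726 0.0404 0.0144] 0.77
mark side [0.0701 0.0396 0.014 ] 0.3
blue [359.   179.05] 359 359 177 182 [0.0429 0.0526 0.012 ]
rest top [ 0.016  -0.0015  0.0822] 0.97
rest side [ 0.0156 -0.0024  0.082 ] 0.83
pointer side [0.0706 0.0391 0.0161] 0.7
```

Emit:
jog_arm:
  deltas:
    - [0.08,0,0,0]
    - [0.14,0,0,0]
    - [0.2,0,0,0]
    - [0.25,0,0,0]
    - [0.3,0,0,0]
    - [0.33,0,0,0]
    - [0.35,0,0,0]
    - [0.35,0,0,0]

```text
time_s: 23.32
eef_pos: [0.5146, -0.1613, 0.0397]
orientation: [[-0.07, 0.998, -0.0], [0.998, 0.07, 0.0], [0.0, -0.0, -1.0]]
ft_force: [0.5, -0.3, 1.2]
grip_width: 0.0002
grasp_force: 0.0
```

Emit:
jog_arm:
  deltas:
    - [-0.1,0,0,0]
    - [-0.2,-0.3,-0.1,0]
    - [-0.5,-0.8,-0.6,0]
    - [-1,-1,-1,0]
    - [-1,-1,-1,0]
    - [-1,-1,-1,0]

```text
time_s: 24.08
eef_pos: [0.4215, -0.2703, 0.1405]
orientation: [[-0.066, 0.998, 0.002], [0.998, 0.066, -0.001], [-0.001, 0.002, -1.0]]
ft_force: [0.2, 0.2, -0.4]
grip_width: 0.0007
grasp_force: 0.0
```

Emit:
jog_arm:
  deltas:
    - [-0.5,0,0,0]
    - [-1,0,0,0]
    - [-1,0,0,0]

```text
time_s: 24.45
eef_pos: [0.4288, -0.3707, 0.1383]
orientation: [[-0.066, 0.998, -0.0], [0.998, 0.066, 0.0], [0.0, -0.0, -1.0]]
ft_force: [0.4, 0.7, -0.0]
grip_width: 0.0001
grasp_force: 0.0
```

Run:
```python
from h import *
for i in range(4):
  g=meas(); bot.capture('side')
  for n in('rest','pointer','mark'):
   for c in('top','side'):
    for d in bot.tip_of(n,c)[:1]:print(n,c,W2S(w(c,d['at'])).round(4),round(d['conf'],2))
c=g[140:230,300:400]; cv2.imwrite('pics/m1.png',cv2.resize(c,None,fx=6.6,fy=6.6,interpolation=cv2.INTER_CUBIC)); cv2.imwrite('pics/m1raw.png',g)
```

```text
blue [359.01 176.33] 358 360 170 183 [0.0436 0.061  0.012 ]
rest top [-0.0124 -0.0049  0.0791] 0.61
rest side [-0.0093 -0.0005  0.0845] 0.78
pointer top [0.0486 0.0433 0.0141] 0.78
pointer side [0.0458 0.0382 0.0143] 0.67
mark top [-0.5246 -0.1635  0.0036] 0.72
mark side [-0.3574 -0.015  -0.0018] 0.28
blue [359.   176.26] 358 360 170 183 [0.0436 0.0612 0.012 ]
rest top [-0.4831  0.1428  0.0046] 0.74
rest side [-0.0057 -0.0045  0.0821] 0.74
pointer top [0.0455 0.0438 0.0138] 0.62
pointer side [0.046  0.0403 0.015 ] 0.94
mark top [0.042  0.0609 0.0122] 0.44
blue [359.01 176.27] 358 360 170 183 [0.0436 0.0611 0.012 ]
rest top [-0.0087 -0.0018  0.0811] 0.6
rest side [-0.0117 -0.0033  0.0819] 0.72
pointer top [0.0472 0.043  0.0155] 0.89
pointer side [0.0449 0.0413 0.0173] 0.88
mark top [0.043  0.0598 0.0128] 0.39
blue [359.02 176.36] 358 360 170 183 [0.0436 0.0609 0.012 ]
rest top [-0.0126 -0.002   0.0809] 0.79
rest side [-0.01   -0.0043  0.081 ] 0.62
pointer top [0.0479 0.0398 0.0173] 0.56
pointer side [0.0433 0.0399 0.0163] 0.76
mark top [0.0422 0.0603 0.0117] 0.56
```

View pics/m1.png

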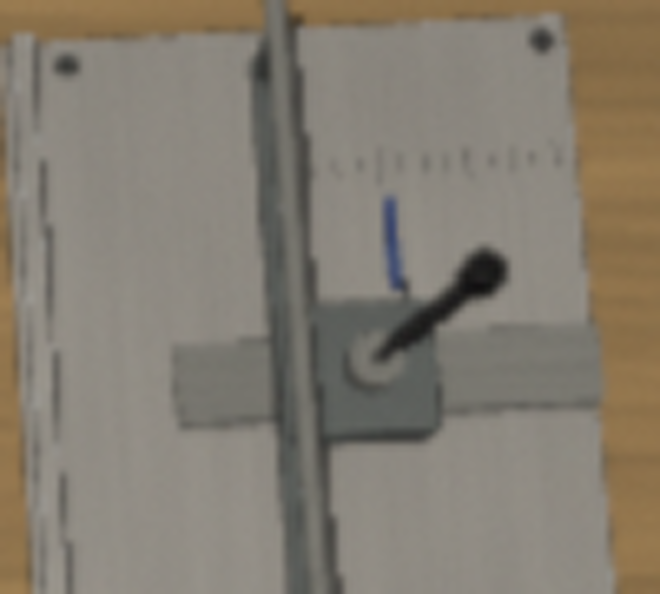

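Run:
```python
from h import *
g=cv2.imread('pics/m1raw.png')
for y in range(176,187): print(y,[tuple(int(v) for v in g[y,x]) for x in range(357,365)])
x=W2S((.5146,-.1613,0));print('contact bar',x[0]-.0125,'ptr',x[0]-.0125+.058)
```

```text
176 [(128, 135, 138), (105, 92, 89), (108, 71, 59), (123, 114, 114), (130, 135, 139), (133, 141, 145), (134, 143, 147), (133, 141, 145)]
177 [(130, 136, 140), (117, 103, 99), (111, 75, 63), (121, 110, 107), (131, 135, 138), (133, 141, 145), (135, 143, 148), (133, 140, 145)]
178 [(130, 136, 140), (122, 108, 104), (114, 79, 67), (123, 110, 106), (131, 134, 137), (133, 141, 145), (135, 143, 148), (134, 142, 147)]
179 [(130, 138, 141), (125, 117, 115), (114, 81, 70), (120, 101, 93), (129, 132, 134), (133, 142, 146), (135, 144, 148), (133, 141, 146)]
180 [(130, 138, 141), (125, 119, 118), (115, 82, 72), (120, 97, 89), (128, 131, 133), (134, 142, 146), (135, 143, 148), (134, 142, 147)]
181 [(131, 139, 142), (120, 119, 119), (112, 80, 71), (118, 94, 86), (126, 127, 130), (132, 140, 145), (135, 143, 148), (135, 143, 147)]
182 [(130, 139, 143), (125, 128, 132), (112, 85, 79), (96, 72, 63), (97, 97, 98), (125, 133, 136), (136, 143, 148), (135, 143, 146)]
183 [(132, 140, 145), (129, 134, 138), (108, 94, 92), (90, 72, 66), (78, 76, 77), (123, 129, 134), (135, 142, 147), (135, 143, 149)]
184 [(129, 137, 141), (127, 135, 139), (120, 124, 126), (113, 115, 117), (87, 90, 91), (119, 126, 129), (132, 140, 144), (132, 140, 144)]
185 [(104, 109, 111), (102, 108, 109), (103, 109, 110), (96, 101, 102), (84, 88, 87), (98, 103, 103), (106, 111, 111), (109, 115, 115)]
186 [(93, 97, 95), (91, 95, 93), (91, 95, 92), (88, 91, 89), (87, 90, 88), (88, 91, 88), (80, 83, 81), (68, 71, 71)]
contact bar -0.0090565323065332 ptr 0.0489434676934668
```

Pointer tip is at about column 360.8 and the tape axis at about 359.5, so it stands roughly 4 mm behind the tape. I'll half-close the lever first, then trim the position.

Run:
```python
from h import *
for i in range(2):
  for c in('side','top'):
    bot.capture(c)
    for d in bot.tip_of('clamp_knob',c)[:1]:print(c,W2S(w(c,d['at'])).round(4),round(d['conf'],2))
print(delta(S2W((.071,.0315,.13)),4))
```

```text
side [0.0684 0.0314 0.0852] 0.52
top [0.0702 0.0316 0.0815] 0.64
side [0.0691 0.0308 0.0852] 0.45
top [0.0483 0.0426 0.0137] 0.72
[1.328, 1.711, 0.422, np.float64(-0.0)]
```

Emit:
jog_arm:
  deltas:
    - [0.3,0.4,0,0]
    - [0.66,0.85,0,0]
    - [0.66,0.85,0,0]
  fingers: 0.4

```text
time_s: 26.82
eef_pos: [0.5129, -0.2919, 0.14]
orientation: [[-0.077, 0.997, 0.003], [0.997, 0.077, 0.002], [0.001, 0.003, -1.0]]
ft_force: [-0.6, 0.0, -0.5]
grip_width: 0.0258
grasp_force: 0.0
```

Emit:
jog_arm:
  deltas:
    - [0.3,0.4,0,0]
    - [0.67,0.86,0.2,0]
    - [0.67,0.86,0.42,0]
    - [0.67,0.86,0.42,0]

```text
time_s: 27.32
eef_pos: [0.5886, -0.2235, 0.0961]
orientation: [[-0.07, 0.998, -0.004], [0.998, 0.07, 0.001], [0.001, -0.004, -1.0]]
ft_force: [-0.5, -0.9, 1.0]
grip_width: 0.0372
grasp_force: 0.0
```

Run:
```python
from h import *
print(delta(S2W((.0705,.0315,.074)),4))
```

```text
[0.002, 0.018, 0.546, np.float64(0.001)]
```

Emit:
jog_arm:
  deltas:
    - [0,0.02,0.2,0]
    - [0,0.02,0.4,0]
    - [0,0.02,0.55,0]
    - [0,0.02,0.55,0]

```text
time_s: 27.82
eef_pos: [0.5912, -0.2238, 0.0416]
orientation: [[-0.069, 0.998, -0.002], [0.998, 0.069, 0.0], [0.001, -0.002, -1.0]]
ft_force: [0.1, 0.9, 0.7]
grip_width: 0.0372
grasp_force: 0.0
```

Emit:
jog_arm:
  deltas:
    - [-0.02,-0.12,0,0]
    - [-0.05,-0.2,0,0]
    - [-0.07,-0.27,0,0]
    - [-0.08,-0.34,0,0]
    - [-0.09,-0.42,0,0]
    - [-0.09,-0.5,0,0]
    - [-0.09,-0.5,0,0]

```text
time_s: 28.7
eef_pos: [0.5416, -0.236, 0.0429]
orientation: [[-0.069, 0.998, -0.001], [0.998, 0.069, -0.0], [-0.0, -0.001, -1.0]]
ft_force: [0.1, -1.9, -0.1]
grip_width: 0.0374
grasp_force: 0.3
```

Emit:
jog_arm:
  deltas:
    - [0,0.08,0,0]
    - [0,0.08,-0.3,0]
    - [0,0.08,-0.6,0]
    - [0,0.08,-0.6,0]

```text
time_s: 29.2
eef_pos: [0.552, -0.235, 0.1043]
orientation: [[-0.07, 0.998, 0.002], [0.998, 0.07, -0.001], [-0.001, 0.002, -1.0]]
ft_force: [0.7, 0.4, -0.3]
grip_width: 0.0374
grasp_force: 0.0
```

Run:
```python
from h import *
for i in range(3):
  for c in('side','top'):
    bot.capture(c)
    for n in('clamp_knob','rest'):
     for d in bot.tip_of(n,c)[:1]:
      q=W2S(w(c,d['at']));print(n,c,q.round(4),round(d['conf'],2))
p=bot.observe()['eef_pos'];print(W2S(p))
```

```text
clamp_knob side [ 0.0697 -0.0057  0.0854] 0.62
rest side [-0.0182 -0.0031  0.0827] 0.64
clamp_knob top [ 0.0704 -0.0058  0.0824] 0.58
rest top [-0.0159 -0.0002  0.0812] 0.75
clamp_knob side [ 0.0681 -0.0047  0.0842] 0.56
rest side [-0.0185 -0.0057  0.0823] 0.6
clamp_knob top [ 0.075  -0.0073  0.0819] 0.49
rest top [-0.0206 -0.0012  0.0847] 0.59
clamp_knob side [ 0.3025 -0.071   0.002 ] 0.53
rest side [-0.0197 -0.0056  0.0841] 0.94
clamp_knob top [-0.4824  0.1456  0.0038] 0.66
rest top [-0.0211 -0.0012  0.0783] 0.75
[ 0.07980328 -0.00861612  0.10273448]
```

Emit:
jog_arm:
  deltas:
    - [0.5,-0.15,0,0]
    - [0.9,-0.3,0,0]
    - [0.9,-0.3,0,0]
  fingers: 0

```text
time_s: 30.48
eef_pos: [0.5136, -0.1446, 0.103]
orientation: [[-0.074, 0.997, -0.001], [0.997, 0.074, 0.001], [0.001, -0.001, -1.0]]
ft_force: [-0.2, -0.9, 0.4]
grip_width: 0.0117
grasp_force: 0.0
```

Emit:
jog_arm:
  deltas:
    - [0.35,0,0,0]
    - [0.35,0,0.3,0]
    - [0.35,0,0.63,0]
    - [0.35,0,0.63,0]
    - [0.35,0,0.63,0]

```text
time_s: 31.1
eef_pos: [0.5128, -0.1131, 0.0403]
orientation: [[-0.069, 0.998, 0.0], [0.998, 0.069, -0.0], [-0.0, 0.0, -1.0]]
ft_force: [0.0, 0.0, 0.2]
grip_width: 0.0004
grasp_force: 0.0
```

Run:
```python
from h import *
print(delta(S2W((-.0275,-.04,.072)),4), W2S(bot.observe()['eef_pos']))
for i in range(2):
  for c in('side','top'):
    bot.capture(c)
    for n in('pointer','rest'):
     for d in bot.tip_of(n,c)[:1]:
      q=W2S(w(c,d['at']));print(n,c,q.round(4),round(d['conf'],2))
```

```text
[-0.172, -0.019, 0.009, np.float64(-0.001)] [-0.04474528 -0.03807589  0.0403486 ]
pointer side [0.0377 0.038  0.0168] 0.84
rest side [-0.0181 -0.0043  0.0833] 0.84
pointer side [0.0392 0.0393 0.0192] 0.67
rest side [-0.0177 -0.004   0.0835] 0.6
```

Emit:
jog_arm:
  deltas:
    - [-0.06,0,0,0]
    - [-0.11,0,0,0]
    - [-0.15,0,0,0]
    - [-0.17,0,0,0]
    - [-0.175,0,0,0]
    - [-0.175,0,0,0]

```text
time_s: 32.45
eef_pos: [0.5134, -0.1301, 0.0396]
orientation: [[-0.07, 0.998, -0.0], [0.998, 0.07, 0.0], [0.0, -0.0, -1.0]]
ft_force: [0.4, 1.4, -0.4]
grip_width: 0.0007
grasp_force: 0.6
```

Emit:
jog_arm:
  deltas:
    - [0.1,0,0,0]
    - [0.4,0,-0.2,0]
    - [0.8,-0.4,-0.8,0]
    - [1,-0.6,-0.9,0]
    - [1,-0.6,-0.9,0]

```text
time_s: 33.08
eef_pos: [0.4455, -0.0327, 0.1314]
orientation: [[-0.073, 0.997, 0.002], [0.997, 0.073, -0.001], [-0.001, 0.002, -1.0]]
ft_force: [0.4, 0.8, 0.1]
grip_width: 0.0003
grasp_force: 0.0
```

```bash
cat >> h.py <<'E'
def ptr():
    """column gap pointer - tape axis, px, averaged over frames"""
    out=[]
    for i in range(4):
        g=bot.capture('top').astype(float)
        R=g[...,2]
        b=np.clip(g[...,0]-g[...,2]-8,0,None);xs=np.arange(350,370)
        rows=np.arange(172,181);c=[(b[y,350:370]*xs).sum()/b[y,350:370].sum() for y in rows]
        f=np.polyfit(rows,c,1)
        d=np.clip(128-g[184,352:372,2],0,None);xx=np.arange(352,372);pc=(d*xx).sum()/max(d.sum(),1)
        out.append((pc-np.polyval(f,184),pc,np.polyval(f,184)))
    print('gap px',np.mean(out,0).round(2),'-> mm',np.mean(out,0)[0]*2.93)
    return g.astype(np.uint8)
E
python3 - <<'E'
from h import *
g=ptr()
for y in range(182,186): print(y,[int(g[y,x,2]) for x in range(354,368)],[int(g[y,x,0])-int(g[y,x,2]) for x in range(354,368)])
for i in range(3):
  for c in('side','top'):
    bot.capture(c)
    for n in('pointer','rest'):
     for d in bot.tip_of(n,c)[:1]:
      q=W2S(w(c,d['at']));print(n,c,q.round(4),round(d['conf'],2))
E
```

```text
gap px [ -1.42 358.24 359.66] -> mm -4.147940903799741
182 [144, 145, 146, 145, 133, 79, 77, 132, 146, 150, 147, 147, 145, 145] [-12, -12, -13, -12, -6, 32, 21, -9, -13, -14, -12, -13, -13, -13]
183 [144, 145, 145, 145, 137, 89, 76, 131, 145, 150, 149, 147, 146, 144] [-13, -13, -13, -12, -9, 14, 6, -11, -13, -13, -14, -13, -13, -13]
184 [140, 142, 142, 140, 140, 124, 92, 129, 141, 146, 148, 146, 145, 144] [-12, -12, -12, -11, -12, -6, -6, -10, -12, -12, -13, -13, -13, -13]
185 [109, 116, 117, 112, 109, 107, 84, 100, 111, 114, 138, 145, 145, 145] [-9, -9, -8, -7, -8, -6, -4, -6, -6, -8, -12, -13, -13, -12]
pointer side [0.0413 0.044  0.0141] 0.59
rest side [-4.916e-01  2.226e-01  1.000e-04] 0.71
pointer top [0.0433 0.0431 0.0143] 0.85
rest top [-0.011  -0.0056  0.0824] 0.72
pointer side [0.0446 0.0391 0.0142] 0.94
rest side [-0.0106 -0.0046  0.0835] 0.9
rest top [-0.0144 -0.004   0.0799] 0.86
pointer side [0.0432 0.0402 0.0151] 0.65
rest side [-0.0146 -0.0042  0.083 ] 0.83
pointer top [0.0424 0.0447 0.017 ] 0.77
rest top [-0.0101 -0.002   0.0787] 0.92
```

Row 184 puts the pointer at about column 359.95 and the tape axis at about 359.66, so it is within about 0.5 mm. Now I'll close the clamp fully.

Run:
```python
from h import *
for i in range(2):
  for c in('side','top'):
    bot.capture(c)
    for d in bot.tip_of('clamp_knob',c)[:1]:print(c,W2S(w(c,d['at'])).round(4),round(d['conf'],2))
print(delta(S2W((.075,-.006,.13)),4))
```

```text
side [ 0.0783 -0.0066  0.0818] 0.59
top [ 0.076  -0.0067  0.0867] 0.5
side [ 0.0768 -0.0057  0.0845] 0.48
top [ 0.0751 -0.0071  0.0841] 0.5
[-2.027, 0.926, 0.322, np.float64(-0.0)]
```

Emit:
jog_arm:
  deltas:
    - [-0.5,0.2,0,0]
    - [-1,0.46,0,0]
    - [-1,0.46,0,0]
  fingers: 0.4

```text
time_s: 34.95
eef_pos: [0.501, -0.1349, 0.1294]
orientation: [[-0.064, 0.998, 0.001], [0.998, 0.064, -0.001], [-0.001, 0.001, -1.0]]
ft_force: [0.6, 0.9, 0.4]
grip_width: 0.0257
grasp_force: 0.0
```

Emit:
jog_arm:
  deltas:
    - [-0.5,0.2,0,0]
    - [-1,0.46,0.2,0]
    - [-1,0.46,0.32,0]
    - [-1,0.46,0.32,0]

```text
time_s: 35.45
eef_pos: [0.5509, -0.226, 0.0965]
orientation: [[-0.07, 0.998, -0.003], [0.998, 0.07, 0.002], [0.002, -0.003, -1.0]]
ft_force: [0.7, 0.4, 0.4]
grip_width: 0.0372
grasp_force: 0.0
```

Run:
```python
from h import *
print(delta(S2W((.076,-.0065,.074)),4))
```

```text
[-0.056, 0.015, 0.55, np.float64(0.001)]
```

Emit:
jog_arm:
  deltas:
    - [-0.05,0.01,0.2,0]
    - [-0.05,0.01,0.4,0]
    - [-0.05,0.01,0.55,0]
    - [-0.05,0.01,0.55,0]

```text
time_s: 35.95
eef_pos: [0.5529, -0.2317, 0.0415]
orientation: [[-0.071, 0.997, -0.002], [0.997, 0.071, 0.001], [0.001, -0.002, -1.0]]
ft_force: [0.9, 0.8, 0.2]
grip_width: 0.0374
grasp_force: 0.0
```

Emit:
jog_arm:
  deltas:
    - [0,-0.09,0,0]
    - [0.01,-0.13,0,0]
    - [0.02,-0.18,0,0]
    - [0.04,-0.24,0,0]
    - [0.06,-0.29,0,0]
    - [0.09,-0.34,0,0]
    - [0.1,-0.38,0,0]
    - [0.1,-0.39,0,0]
    - [0.1,-0.39,0,0]

```text
time_s: 37.08
eef_pos: [0.5158, -0.2248, 0.043]
orientation: [[-0.07, 0.998, 0.003], [0.998, 0.07, 0.0], [-0.0, 0.003, -1.0]]
ft_force: [6.4, -0.0, -0.5]
grip_width: 0.0373
grasp_force: 3.3
```

Emit:
jog_arm:
  deltas:
    - [0,0.12,0,0]
    - [0,0.12,-0.3,0]
    - [0,0.12,-0.6,0]
    - [-0.5,0,-0.6,0]
    - [-1,0,-0.6,0]
    - [-1,0,-0.6,0]

```text
time_s: 37.83
eef_pos: [0.5193, -0.3289, 0.1019]
orientation: [[-0.064, 0.998, -0.002], [0.998, 0.064, -0.001], [-0.001, -0.002, -1.0]]
ft_force: [-0.2, 1.0, 0.2]
grip_width: 0.0373
grasp_force: 0.0
```

Run:
```python
from h import *
for i in range(3):
  for c in('side','top'):
    g=bot.capture(c)
    for n in('clamp_knob','rest','pointer'):
     for d in bot.tip_of(n,c)[:1]:
      q=W2S(w(c,d['at']));print(n,c,q.round(4),round(d['conf'],2))
for y in range(182,186): print(y,[int(g[y,x,2]) for x in range(354,368)],[int(g[y,x,0])-int(g[y,x,2]) for x in range(354,368)])
cv2.imwrite('pics/m2raw.png',g)
```

```text
clamp_knob side [ 0.0639 -0.0296  0.0838] 0.58
rest side [-0.0145 -0.0038  0.0831] 0.79
pointer side [0.0433 0.043  0.0168] 0.79
clamp_knob top [ 0.067  -0.0295  0.0815] 0.61
rest top [-0.0136 -0.0018  0.0801] 0.76
pointer top [0.0393 0.042  0.0142] 0.78
clamp_knob side [ 0.0667 -0.0271  0.0863] 0.43
rest side [-0.0143 -0.0039  0.0842] 0.6
pointer side [0.0419 0.0397 0.0161] 0.92
clamp_knob top [ 0.0701 -0.0274  0.0814] 0.71
rest top [-0.0143 -0.0046  0.0796] 0.6
pointer top [0.0429 0.0418 0.013 ] 0.59
clamp_knob side [ 0.0677 -0.0271  0.0845] 0.59
rest side [-0.0125 -0.0025  0.0832] 0.79
pointer side [0.043  0.0409 0.0151] 0.56
clamp_knob top [-0.3558 -0.0196  0.0032] 0.54
rest top [-0.0153 -0.0028  0.0806] 0.78
pointer top [0.0412 0.0454 0.017 ] 0.6
182 [147, 147, 148, 148, 136, 81, 77, 134, 148, 152, 152, 150, 148, 148] [-13, -13, -12, -13, -8, 15, 24, -7, -12, -13, -13, -13, -13, -13]
183 [148, 148, 148, 148, 140, 89, 80, 134, 148, 153, 152, 150, 148, 148] [-13, -12, -13, -12, -10, 0, 9, -9, -13, -13, -13, -14, -13, -14]
184 [144, 145, 144, 145, 139, 98, 106, 136, 146, 148, 151, 150, 149, 149] [-13, -13, -12, -12, -12, -6, -6, -11, -12, -12, -13, -14, -13, -13]
185 [116, 120, 119, 115, 109, 85, 92, 106, 111, 113, 143, 149, 149, 148] [-9, -8, -8, -8, -7, -3, -4, -6, -6, -8, -13, -14, -13, -12]
```

Run:
```python
from h import *
print(delta(S2W((.066,-.031,.074)),4),delta(S2W((.066,-.046,.074)),4))
```

```text
[1.013, 0.136, 0.612, np.float64(-0.0)] [1.013, -0.014, 0.612, np.float64(-0.0)]
```

Emit:
jog_arm:
  deltas:
    - [0.5,0.1,0,0]
    - [1,0.14,0,0]
    - [1,0.14,0,0]
    - [1,0.14,0.3,0]
    - [1,0.14,0.61,0]
    - [1,0.14,0.61,0]
    - [1,0.06,0.61,0]
    - [1,0,0.61,0]
    - [1,-0.02,0.61,0]
    - [1,-0.02,0.61,0]

```text
time_s: 40.28
eef_pos: [0.5155, -0.2249, 0.0433]
orientation: [[-0.071, 0.997, 0.007], [0.998, 0.071, 0.0], [-0.0, 0.007, -1.0]]
ft_force: [8.7, 3.7, -6.6]
grip_width: 0.0374
grasp_force: 4.2
```

Emit:
jog_arm:
  deltas:
    - [0,0.15,0,0]
    - [0,0.15,-0.3,0]
    - [0,0.15,-0.6,0]
    - [0,0.15,-1,0]
    - [0,0.15,-1,0]

```text
time_s: 40.9
eef_pos: [0.5289, -0.2253, 0.1453]
orientation: [[-0.069, 0.998, 0.005], [0.998, 0.069, -0.002], [-0.003, 0.005, -1.0]]
ft_force: [0.3, -0.2, -0.3]
grip_width: 0.0374
grasp_force: 0.0
```

Run:
```python
from h import *
for i in range(4):
  for c in('side','top'):
    g=bot.capture(c)
    for n in('clamp_knob','rest'):
     for d in bot.tip_of(n,c)[:1]:
      q=W2S(w(c,d['at']));print(n,c,q.round(4),round(d['conf'],2))
print(bot.observe()['eef_pos'],bot.observe()['joint_positions'])
print(184,[int(g[184,x,2]) for x in range(354,368)])
for n in['plate_chess','plate_dots','plate_grey']:
  for e in('','_end1','_end2'):
   for c in('side','top'):
    print(n+e,c,[(w(c,d['at']).round(3).tolist(),round(d['conf'],2)) for d in bot.tip_of(n+e,c)[:4]])
```

```text
clamp_knob side [ 0.0676 -0.0283  0.0872] 0.39
rest side [-0.0143 -0.0019  0.0845] 0.62
clamp_knob top [ 0.0652 -0.0284  0.0807] 0.66
rest top [-0.0161 -0.0036  0.0799] 0.62
clamp_knob side [ 0.0676 -0.0299  0.0855] 0.49
rest side [-0.0133 -0.0036  0.0828] 0.63
clamp_knob top [ 0.0716 -0.0293  0.0824] 0.59
rest top [-0.0138 -0.0068  0.0781] 0.68
clamp_knob side [ 0.0681 -0.026   0.0852] 0.58
rest side [-0.0146 -0.0054  0.0834] 0.94
clamp_knob top [ 0.0685 -0.0295  0.0815] 0.52
rest top [-0.0145 -0.0042  0.0801] 0.82
clamp_knob side [ 0.0672 -0.031   0.083 ] 0.57
rest side [-0.0156 -0.0044  0.0837] 0.73
clamp_knob top [ 0.0694 -0.0297  0.0808] 0.61
rest top [-0.0134  0.0009  0.0806] 0.85
[ 0.52703295 -0.22441639  0.14171842] [ 33.21527611  28.53483959 -22.52601274 113.35165646  16.15973651
  41.12282718   4.87545501]
184 [144, 145, 145, 145, 138, 97, 106, 136, 145, 149, 152, 150, 148, 148]
plate_chess side [([0.66, 0.53, 0.001], 0.82), ([0.663, 0.338, -0.0], 0.7), ([0.504, 0.356, 0.002], 0.7), ([0.322, 0.49, 0.003], 0.69)]
plate_chess top [([0.666, 0.533, 0.003], 0.96), ([0.663, 0.337
[... 1167 characters left out ...]
0.78), ([0.5, 0.358, 0.001], 0.75), ([0.35, 0.353, 0.003], 0.71)]
plate_dots_end2 top [([0.353, 0.356, 0.003], 0.94), ([0.125, 0.38, 0.0], 0.8), ([0.264, 0.328, -0.003], 0.77), ([0.504, 0.357, 0.003], 0.57)]
plate_grey side [([0.437, 0.207, 0.002], 0.72)]
plate_grey top [([0.442, 0.207, 0.004], 0.81)]
plate_grey_end1 side [([0.367, 0.228, 0.003], 0.92), ([0.515, 0.199, -0.001], 0.58)]
plate_grey_end1 top [([0.371, 0.222, 0.007], 0.74), ([0.507, 0.197, 0.001], 0.63), ([0.509, -0.46, 0.002], 0.28)]
plate_grey_end2 side [([0.367, 0.228, 0.003], 0.92), ([0.515, 0.199, -0.001], 0.58)]
plate_grey_end2 top [([0.371, 0.222, 0.007], 0.74), ([0.507, 0.197, 0.001], 0.63), ([0.509, -0.46, 0.002], 0.28)]
```

Clamp is shut, with the pointer still on the tape. The chess plate has been knocked to about (0.663, 0.337). Now I'll measure the plates precisely.

```bash
cat >> h.py <<'E'
def plate(near,L,Wd,up=(1,0)):
    """contour pose of plate near world xy (top view); returns centre, yaw(deg) of up-end dir"""
    g=bot.capture('top');h=cv2.cvtColor(g,cv2.COLOR_BGR2HSV)
    m=(h[...,1]<70).astype(np.uint8)*255
    m=cv2.morphologyEx(m,cv2.MORPH_CLOSE,np.ones((5,5),np.uint8))
    cs=cv2.findContours(m,cv2.RETR_EXTERNAL,cv2.CHAIN_APPROX_NONE)[0];best=None
    for c in cs:
        if cv2.contourArea(c)<300:continue
        b=cv2.boxPoints(cv2.minAreaRect(c));P=np.array([ray('top',u,.010) for u in b])[:,:2];ce=P.mean(0)
        e=P[1]-P[0],P[2]-P[1];l=sorted(map(np.linalg.norm,e));d=np.linalg.norm(ce-near)
        if abs(l[1]-L)<.03 and abs(l[0]-Wd)<.02 and d<.06 and(best is None or d<best[0]):
            v=max(e,key=np.linalg.norm);v=v/np.linalg.norm(v);v=v*np.sign(v@np.array(up));best=(d,ce,np.degrees(np.arctan2(v[1],v[0])),l)
    print('plate',best);return best
def grip(b,L,inset=.014):
    a=np.radians(b[2]);return b[1]+(L/2-inset)*np.array([np.cos(a),np.sin(a)])
E
python3 - <<'E'
from h import *
for n,p,L,W in(('grey',(.44,.207),.144,.05),('dots',(.427,.356),.148,.052),('chess',(.663,.337),.152,.054)):
    b=plate(np.array(p),L,W)
    if b: 
        G=grip(b,L);print(n,G,delta([*G,.15],b[2]+90))
        
s=bot.observe();print(s['eef_pos'])
E
```

```text
plate (np.float64(0.00258926540639316), array([0.43942706, 0.20952508]), np.float64(-9.794009384502496), [np.float64(0.05269632454567696), np.float64(0.1458826285416833)])
grey [0.49658175 0.19965891] [4.252, -0.008, 0.242, np.float64(-1.693)]
plate (np.float64(0.0005060155548385968), array([0.42677397, 0.35554727]), np.float64(0.3706158853231101), [np.float64(0.05506907037090755), np.float64(0.14813321432375562)])
dots [0.48677271 0.35593538] [5.818, 0.002, 0.242, np.float64(-1.92)]
plate (np.float64(0.00293507020239338), array([0.66562248, 0.33568195]), np.float64(9.086127110200078), [np.float64(0.05641840742553808), np.float64(0.15372433786926423)])
chess [0.72684451 0.34547293] [5.546, 2.39, 0.242, np.float64(-2.113)]
[ 0.52703252 -0.22442482  0.14169274]
```

Emit:
jog_arm:
  deltas:
    - [0.5,0,0,0]
    - [1,0,0,0]
    - [1,0,0,0]
  fingers: 0.85

```text
time_s: 43.52
eef_pos: [0.5202, -0.1206, 0.1421]
orientation: [[-0.076, 0.997, 0.0], [0.997, 0.076, 0.001], [0.001, 0.001, -1.0]]
ft_force: [0.6, -0.8, 0.6]
grip_width: 0.0625
grasp_force: 0.0
```

Emit:
jog_arm:
  deltas:
    - [0.5,0,0,0]
    - [1,0,0,0]
    - [1,0,0,0]

```text
time_s: 43.9
eef_pos: [0.5133, -0.0217, 0.142]
orientation: [[-0.075, 0.997, 0.001], [0.997, 0.075, 0.001], [0.001, 0.001, -1.0]]
ft_force: [-0.0, -1.4, -0.5]
grip_width: 0.0793
grasp_force: 0.0
```

Emit:
jog_arm:
  deltas:
    - [0.5,0,0,0]
    - [1,0,0,0]
    - [1,0,0,0]

```text
time_s: 44.28
eef_pos: [0.5066, 0.0775, 0.1419]
orientation: [[-0.074, 0.997, 0.001], [0.997, 0.074, 0.001], [0.001, 0.001, -1.0]]
ft_force: [-0.1, -0.5, 0.8]
grip_width: 0.0792
grasp_force: 0.0
```

Emit:
jog_arm:
  deltas:
    - [0.5,0,0,0]
    - [1,0,0,-0.2]
    - [1,0,0,-0.4]
    - [1,0,0,-0.6]
    - [1,0,0,-0.8]
    - [1,0,0,-1]
    - [1,0,0,-1]

```text
time_s: 45.15
eef_pos: [0.5, 0.1724, 0.1414]
orientation: [[-0.752, 0.659, -0.0], [0.659, 0.752, -0.001], [-0.0, -0.001, -1.0]]
ft_force: [0.2, 0.3, -0.5]
grip_width: 0.0796
grasp_force: 0.0
```

Run:
```python
from h import *
b=plate(np.array((.44,.207)),.144,.05)
b=b or (0,np.array([0.4394,.2095]),-9.8)
G=grip(b,.144);print(G,delta([*G,.06],b[2]+90))
```

```text
plate None
[0.49655366 0.19962785] [0.203, 0.181, 1.139, np.float64(-0.701)]
```

Emit:
jog_arm:
  deltas:
    - [0.2,0.18,0,-0.2]
    - [0.2,0.18,0.3,-0.4]
    - [0.2,0.18,0.6,-0.6]
    - [0.2,0.18,0.9,-0.7]
    - [0.2,0.18,0.9,-0.7]
    - [0.2,0.18,0.9,-0.7]

```text
time_s: 45.95
eef_pos: [0.4964, 0.2013, 0.0525]
orientation: [[-0.986, 0.169, 0.001], [0.169, 0.986, -0.0], [-0.001, 0.0, -1.0]]
ft_force: [0.4, -0.2, 0.0]
grip_width: 0.079
grasp_force: 0.0
```

Run:
```python
from h import *
G=grip((0,np.array([0.4394,.2095]),-9.8),.144);print(G,delta([*G,.0025],80.2))
```

```text
[0.49655366 0.19962785] [-0.004, -0.016, 0.825, np.float64(0.002)]
```

Emit:
jog_arm:
  deltas:
    - [0,-0.01,0.3,0]
    - [0,-0.01,0.6,0]
    - [0,-0.01,0.78,0]
    - [0,-0.01,0.82,0]
    - [0,-0.01,0.82,0]

```text
time_s: 46.58
eef_pos: [0.4964, 0.2006, -0.0293]
orientation: [[-0.986, 0.166, 0.001], [0.166, 0.986, 0.0], [-0.001, 0.0, -1.0]]
ft_force: [0.1, 0.6, -0.0]
grip_width: 0.0788
grasp_force: 0.0
```

Emit:
jog_arm:
  deltas:
    - [0,0,0,0]
    - [0,0,0,0]
    - [0,0,0,0]
    - [0,0,0,0]
    - [0,0,0,0]
    - [0,0,0,0]
  fingers: 0.3
  grip_force: 10

```text
time_s: 47.32
eef_pos: [0.4959, 0.2003, -0.0301]
orientation: [[-0.986, 0.165, 0.0], [0.165, 0.986, -0.0], [-0.0, -0.0, -1.0]]
ft_force: [-0.3, -1.3, 5.3]
grip_width: 0.0499
grasp_force: 10.0
```

Emit:
jog_arm:
  deltas:
    - [0,0,-0.2,0]
    - [0,0,-0.4,0]
    - [0,0,-0.6,0]
    - [0,0,-0.8,0]
    - [0,0,-1,0]
    - [0,0,-1,0]

```text
time_s: 48.08
eef_pos: [0.4963, 0.2005, 0.0704]
orientation: [[-0.986, 0.165, 0.002], [0.166, 0.986, 0.001], [-0.001, 0.001, -1.0]]
ft_force: [0.2, -0.1, -1.1]
grip_width: 0.05
grasp_force: 10.0
```

Run:
```python
from h import *
s=bot.observe();print(s['eef_pos'],s['ft_torque'],s['grip_width'],s['grasp_force'])
a=bot.capture('side')[215:305,240:340];b=bot.capture('top')[180:270,180:280]
cv2.imwrite('pics/g1.png',np.hstack([cv2.resize(a,(400,360),interpolation=cv2.INTER_CUBIC),cv2.resize(b,(400,360),interpolation=cv2.INTER_CUBIC)]))
```

```text
[0.49627417 0.20051725 0.07041655] [-0.01154177 -0.23034524  0.03458159] 0.050046908008589734 9.99959796667099
```

View pics/g1.png

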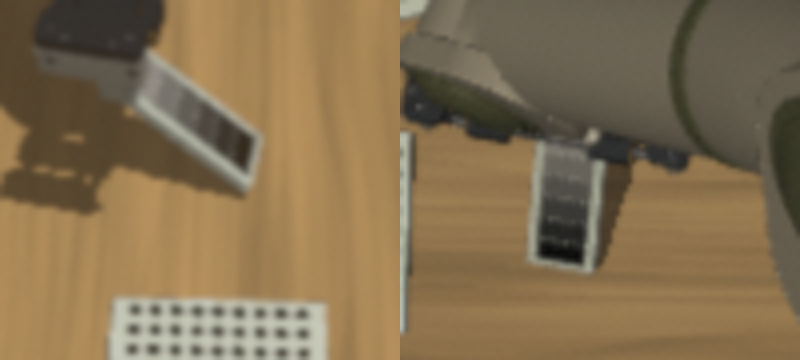

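The plate is held across its width (50 mm), hinged at the pads with the foot sagging, print up. Lifting and carrying it to the stand.

Emit:
jog_arm:
  deltas:
    - [0,0,-0.3,0]
    - [0,0,-0.6,0]
    - [0,0,-0.95,0]
    - [0,0,-0.95,0.15]
    - [0,0,-0.95,0.35]
    - [0,0,-0.95,0.55]
    - [0,0,-0.95,0.75]
    - [0,0,-0.95,0.9]
    - [0,0,-0.95,1]
    - [0,0,-0.95,1]

```text
time_s: 49.42
eef_pos: [0.4953, 0.2002, 0.1637]
orientation: [[-0.581, 0.814, -0.001], [0.814, 0.581, -0.001], [-0.0, -0.002, -1.0]]
ft_force: [-0.7, 0.2, -0.8]
grip_width: 0.0497
grasp_force: 10.0
```

Emit:
jog_arm:
  deltas:
    - [0,0,0,0.2]
    - [0,0,0,0.4]
    - [0,0,0,0.6]
    - [0,0,0,0.7]
    - [0,0,0,0.7]

```text
time_s: 50.05
eef_pos: [0.4955, 0.2003, 0.1641]
orientation: [[-0.072, 0.997, -0.001], [0.997, 0.072, -0.001], [-0.001, -0.001, -1.0]]
ft_force: [-0.4, 1.2, -1.3]
grip_width: 0.05
grasp_force: 10.0
```

Run:
```python
from h import *
s=bot.observe();print(s['eef_pos'],s['ft_force'],s['grip_width'],s['grasp_force'])
for c in('side','top'):
  bot.capture(c)
  for n in('plate_grey','plate_grey_end1'):print(n,c,[(w(c,d['at']).round(3).tolist(),round(d['conf'],2)) for d in bot.tip_of(n,c)[:3]])
print(delta(S2W((-.06,-.085,.2)),4))
```

```text
[0.49545828 0.20025264 0.16412994] [-0.42120976  1.23796359 -1.30345939] 0.049977043391884274 10.000261813402176
plate_grey side [([0.494, 0.224, 0.15], 0.59), ([0.598, -0.192, 0.017], 0.55), ([0.744, 0.349, 0.001], 0.42)]
plate_grey_end1 side [([0.492, 0.275, 0.091], 0.82), ([0.502, 0.188, 0.204], 0.69)]
plate_grey top [([0.497, 0.231, 0.153], 0.65), ([0.425, 0.356, 0.005], 0.24)]
plate_grey_end1 top [([0.493, 0.276, 0.101], 0.39), ([0.764, 0.116, 0.002], 0.3), ([0.662, 0.338, 0.004], 0.3)]
[-2.985, -0.52, -0.029, np.float64(0.001)]
```

Emit:
jog_arm:
  deltas:
    - [-0.3,-0.05,0,0]
    - [-0.6,-0.1,0,0]
    - [-0.84,-0.13,0,0]
    - [-0.84,-0.13,0,0]

```text
time_s: 50.85
eef_pos: [0.4885, 0.1136, 0.1646]
orientation: [[-0.067, 0.998, -0.0], [0.998, 0.067, -0.001], [-0.001, -0.0, -1.0]]
ft_force: [1.0, 0.1, -0.8]
grip_width: 0.0498
grasp_force: 10.0
```

Emit:
jog_arm:
  deltas:
    - [-0.4,-0.06,0,0]
    - [-0.84,-0.13,0,0]
    - [-0.84,-0.13,0,0]

```text
time_s: 51.22
eef_pos: [0.4812, 0.0285, 0.1646]
orientation: [[-0.066, 0.998, -0.001], [0.998, 0.066, -0.001], [-0.001, -0.001, -1.0]]
ft_force: [0.2, 0.2, -1.1]
grip_width: 0.0503
grasp_force: 10.0
```

Emit:
jog_arm:
  deltas:
    - [-0.4,-0.06,0,0]
    - [-0.84,-0.13,0,0]
    - [-0.84,-0.13,0,0]

```text
time_s: 51.6
eef_pos: [0.4745, -0.0554, 0.1646]
orientation: [[-0.066, 0.998, -0.0], [0.998, 0.066, -0.0], [-0.0, -0.0, -1.0]]
ft_force: [0.1, 0.2, -1.2]
grip_width: 0.0501
grasp_force: 10.0
```

Emit:
jog_arm:
  deltas:
    - [-0.4,-0.06,0,0]
    - [-0.7,-0.1,0,0]
    - [-0.84,-0.13,0,0]
    - [-0.84,-0.13,0,0]

```text
time_s: 52.1
eef_pos: [0.4677, -0.1377, 0.1647]
orientation: [[-0.07, 0.998, 0.0], [0.998, 0.07, 0.001], [0.001, 0.0, -1.0]]
ft_force: [0.4, 0.8, -1.3]
grip_width: 0.0492
grasp_force: 10.0
```

```bash
cat >> h.py <<'E'
def foot(n,c='side'):
  for c in('side','top'):
    bot.capture(c)
    print(n,c,[(W2S(w(c,d['at'])).round(3).tolist(),round(d['conf'],2)) for d in bot.tip_of(n+'_end1',c)[:5]])
E
python3 - <<'E'
from h import *
s=bot.observe();print(W2S(s['eef_pos'])+[0,0,ZO],s['grip_width'],s['grasp_force'],s['joint_positions'])
foot('plate_grey')
print(delta(S2W((-.021,-.085,.114)),4))
E
```

```text
[-0.02339037 -0.08477278  0.19720627] 0.0492485198880733 9.999537616968155 [ 27.91659064  21.40245757 -23.91446411 122.37434805  13.63540784
  38.694359    -1.2415602 ]
plate_grey side [([-0.057, -0.084, 0.073], 0.91)]
plate_grey top [([-0.057, -0.083, 0.077], 0.76)]
[-0.032, -0.002, 0.833, np.float64(0.003)]
```

Emit:
jog_arm:
  deltas:
    - [0.2,0,0,0]
    - [0.44,0,0.2,0]
    - [0.44,0,0.4,0]
    - [0.44,0,0.56,0]
    - [0.44,0,0.56,0]

```text
time_s: 52.92
eef_pos: [0.4637, -0.0935, 0.108]
orientation: [[-0.071, 0.997, -0.002], [0.997, 0.071, 0.001], [0.001, -0.002, -1.0]]
ft_force: [0.2, -0.0, -1.3]
grip_width: 0.0495
grasp_force: 10.0
```

Run:
```python
from h import *
s=bot.observe();print(W2S(s['eef_pos'])+[0,0,ZO],s['grip_width'],s['ft_force'])
foot('plate_grey')
```

```text
[-0.06775886 -0.0856638   0.1405244 ] 0.04951786893552449 [ 0.19117713 -0.01143322 -1.33443872]
plate_grey side [([-0.056, -0.083, 0.151], 0.86), ([-0.013, -0.001, 0.086], 0.62), ([-0.096, -0.086, 0.012], 0.56)]
plate_grey top [([-0.097, -0.083, 0.023], 0.49)]
```

Emit:
jog_arm:
  deltas:
    - [0.07,0,0,0]
    - [0.07,0,0.05,0]
    - [-0.02,0,0.08,0]
    - [-0.12,0,0.115,0]
    - [-0.22,0,0.16,0]
    - [-0.32,0,0.225,0]
    - [-0.41,0,0.295,0]
    - [-0.45,0,0.33,0]
    - [-0.49,0,0.365,0]
    - [-0.49,0,0.365,0]

```text
time_s: 54.38
eef_pos: [0.4676, -0.1435, 0.072]
orientation: [[-0.07, 0.998, -0.0], [0.998, 0.07, 0.0], [0.0, -0.0, -1.0]]
ft_force: [0.8, -2.1, 2.6]
grip_width: 0.0499
grasp_force: 10.0
```

Run:
```python
from h import *
s=bot.observe();print(W2S(s['eef_pos'])+[0,0,ZO],s['grip_width'],s['ft_force'])
foot('plate_grey')
print(delta(S2W((-.0091,-.085,.093)),4))
```

```text
[-0.0175911  -0.08530529  0.10447594] 0.0499260220229181 [ 0.82188303 -2.0769712   2.6062922 ]
plate_grey side [([-0.107, -0.086, 0.01], 0.78), ([-0.003, -0.085, 0.111], 0.6), ([0.04, 0.039, 0.015], 0.57), ([-0.648, 0.02, -0.002], 0.2)]
plate_grey top [([-0.106, -0.084, 0.018], 0.87)]
[-0.09, 0.002, 0.118, np.float64(0.001)]
```

Emit:
jog_arm:
  deltas:
    - [-0.04,0,0.05,0]
    - [-0.07,0,0.09,0]
    - [-0.09,0,0.12,0]
    - [-0.09,0,0.12,0]
    - [-0.09,0,0.12,0]

```text
time_s: 55.2
eef_pos: [0.4684, -0.152, 0.0602]
orientation: [[-0.07, 0.998, 0.0], [0.998, 0.07, 0.0], [0.0, 0.0, -1.0]]
ft_force: [-0.8, 1.0, 7.1]
grip_width: 0.0496
grasp_force: 10.0
```

Emit:
jog_arm:
  deltas:
    - [0,0,0,0]
    - [0,0,0,0]
    - [0,0,0,0]
    - [0,0,-0.2,0]
    - [0,0,-0.5,0]
    - [0,0,-0.9,0]
    - [0,0,-0.9,0]
  fingers: 0.7

```text
time_s: 56.08
eef_pos: [0.4697, -0.1528, 0.1524]
orientation: [[-0.069, 0.998, 0.004], [0.998, 0.069, -0.001], [-0.002, 0.004, -1.0]]
ft_force: [-0.0, 0.1, 1.0]
grip_width: 0.0653
grasp_force: 0.0
```

Run:
```python
from h import *
s=bot.observe();print(W2S(s['eef_pos'])+[0,0,ZO],s['grip_width'],s['ft_force'])
for i in range(2): foot('plate_grey')
b=plate(np.array((.427,.356)),.148,.052)
G=grip(b,.148);print(G,delta([*G,.15],b[2]+90))
```

```text
[-0.00813011 -0.08385556  0.18494423] 0.06525120362005123 [-0.0080928   0.12733849  0.99888204]
plate_grey side [([0.002, -0.082, 0.101], 0.86), ([-0.106, -0.084, 0.01], 0.66)]
plate_grey top [([-0.109, -0.087, 0.019], 0.88), ([0.003, -0.085, 0.107], 0.85), ([-0.049, -0.084, 0.06], 0.21)]
plate_grey side [([0.003, -0.079, 0.103], 0.65), ([-0.108, -0.083, 0.011], 0.59)]
plate_grey top [([-0.109, -0.084, 0.016], 0.71), ([0.004, -0.087, 0.107], 0.67)]
plate (np.float64(0.00045543067704623835), array([0.42724404, 0.35561547]), np.float64(0.45832544872859604), [np.float64(0.05489574273868154), np.float64(0.14712920998096013)])
[0.48724212 0.35609543] [5.058, 0.548, 0.323, np.float64(-1.921)]
```

Grey is placed with its foot at x = -0.108 and top at (0.003, 0.105), as computed. Next is dots.

Emit:
jog_arm:
  deltas:
    - [0.5,0.05,0,0]
    - [1,0.11,0,0]
    - [1,0.11,0,0]
  fingers: 0.85

```text
time_s: 56.9
eef_pos: [0.4726, -0.0481, 0.1502]
orientation: [[-0.076, 0.997, 0.0], [0.997, 0.076, 0.001], [0.001, 0.0, -1.0]]
ft_force: [-1.0, 0.2, 0.0]
grip_width: 0.0792
grasp_force: 0.0
```

Emit:
jog_arm:
  deltas:
    - [0.5,0.05,0,0]
    - [1,0.11,0,0]
    - [1,0.11,0,0]

```text
time_s: 57.28
eef_pos: [0.4767, 0.0516, 0.1502]
orientation: [[-0.075, 0.997, 0.0], [0.997, 0.075, 0.001], [0.001, 0.001, -1.0]]
ft_force: [-0.5, -0.7, 0.1]
grip_width: 0.0794
grasp_force: 0.0
```

Emit:
jog_arm:
  deltas:
    - [0.5,0.05,0,0]
    - [1,0.11,0,0]
    - [1,0.11,0,0]

```text
time_s: 57.65
eef_pos: [0.4806, 0.1516, 0.1501]
orientation: [[-0.074, 0.997, 0.0], [0.997, 0.074, 0.001], [0.001, 0.0, -1.0]]
ft_force: [-0.0, -0.5, -0.6]
grip_width: 0.079
grasp_force: 0.0
```

Emit:
jog_arm:
  deltas:
    - [0.5,0.05,0,0]
    - [1,0.11,0,0]
    - [1,0.11,0,0]

```text
time_s: 58.02
eef_pos: [0.4846, 0.2515, 0.15]
orientation: [[-0.073, 0.997, -0.0], [0.997, 0.073, 0.001], [0.001, 0.0, -1.0]]
ft_force: [0.2, -1.0, 0.1]
grip_width: 0.0792
grasp_force: 0.0
```

Emit:
jog_arm:
  deltas:
    - [0.5,0.05,0,0]
    - [1,0.11,0,-0.2]
    - [1,0.11,0,-0.4]
    - [1,0.11,0,-0.6]
    - [1,0.11,0,-0.8]
    - [1,0.11,0,-1]
    - [1,0.11,0,-1]

```text
time_s: 58.9
eef_pos: [0.4894, 0.347, 0.1496]
orientation: [[-0.752, 0.659, -0.001], [0.659, 0.752, -0.002], [-0.001, -0.002, -1.0]]
ft_force: [0.2, -0.3, -0.4]
grip_width: 0.0789
grasp_force: 0.0
```

Emit:
jog_arm:
  deltas:
    - [0,0,0,-0.2]
    - [0,0,0.2,-0.4]
    - [0,0,0.5,-0.6]
    - [0,0,0.9,-0.8]
    - [0,0,1,-0.92]
    - [0,0,1,-0.92]
    - [0,0,1,-0.92]

```text
time_s: 59.78
eef_pos: [0.4888, 0.3497, 0.0507]
orientation: [[-1.0, -0.003, 0.001], [-0.003, 1.0, -0.0], [-0.001, -0.0, -1.0]]
ft_force: [0.9, 0.5, 0.8]
grip_width: 0.079
grasp_force: 0.0
```

Run:
```python
from h import *
b=plate(np.array((.427,.356)),.148,.052)
for c in('side','top'):
  bot.capture(c);print([(w(c,d['at']).round(3).tolist(),round(d['conf'],2)) for d in bot.tip_of('plate_dots',c)[:3]])
G=grip((0,np.array((.427,.3556)),.4),.148);print(G,delta([*G,.0025],90.4))
```

```text
plate None
[([0.425, 0.36, -0.0], 0.9), ([0.192, 0.352, -0.0], 0.71)]
[([0.427, 0.357, 0.003], 0.85), ([0.196, 0.35, 0.0], 0.59), ([0.765, 0.113, 0.0], 0.18)]
[0.48699854 0.35601888] [0.016, 0.057, 0.808, np.float64(-0.001)]
```

Emit:
jog_arm:
  deltas:
    - [0.02,0.06,0,0]
    - [0.02,0.06,0.3,0]
    - [0.02,0.06,0.6,0]
    - [0.02,0.06,0.78,0]
    - [0.02,0.06,0.81,0]
    - [0.02,0.06,0.81,0]

```text
time_s: 60.78
eef_pos: [0.4863, 0.3567, -0.0303]
orientation: [[-1.0, -0.007, 0.0], [-0.007, 1.0, 0.0], [-0.0, 0.0, -1.0]]
ft_force: [0.1, 0.8, 0.5]
grip_width: 0.0792
grasp_force: 0.0
```

Emit:
jog_arm:
  deltas:
    - [0,0,0,0]
    - [0,0,0,0]
    - [0,0,0,0]
    - [0,0,0,0]
    - [0,0,0,0]
    - [0,0,0,0]
  fingers: 0.3
  grip_force: 10

```text
time_s: 61.52
eef_pos: [0.4865, 0.3563, -0.0304]
orientation: [[-1.0, -0.007, 0.001], [-0.007, 1.0, 0.0], [-0.001, 0.0, -1.0]]
ft_force: [0.4, -1.7, 6.2]
grip_width: 0.0519
grasp_force: 10.0
```

Emit:
jog_arm:
  deltas:
    - [0,0,-0.2,0]
    - [0,0,-0.4,0]
    - [0,0,-0.6,0]
    - [0,0,-0.8,0]
    - [0,0,-1,0]
    - [0,0,-1,0]

```text
time_s: 62.28
eef_pos: [0.487, 0.3568, 0.071]
orientation: [[-1.0, -0.006, 0.002], [-0.006, 1.0, 0.002], [-0.002, 0.002, -1.0]]
ft_force: [0.1, 0.2, -1.4]
grip_width: 0.0519
grasp_force: 10.0
```

Emit:
jog_arm:
  deltas:
    - [0,0,-0.3,0]
    - [0,0,-0.6,0]
    - [0,0,-0.95,0]
    - [0,0,-0.95,0.15]
    - [0,0,-0.95,0.35]
    - [0,0,-0.95,0.55]
    - [0,0,-0.95,0.75]
    - [0,0,-0.95,0.9]
    - [0,0,-0.95,1]
    - [0,0,-0.95,1]

```text
time_s: 63.52
eef_pos: [0.4859, 0.3559, 0.1636]
orientation: [[-0.713, 0.702, -0.001], [0.702, 0.713, -0.001], [-0.0, -0.001, -1.0]]
ft_force: [-0.7, 0.1, -1.9]
grip_width: 0.052
grasp_force: 10.0
```

Emit:
jog_arm:
  deltas:
    - [0,0,0,0.2]
    - [0,0,0,0.4]
    - [0,0,0,0.6]
    - [0,0,0,0.8]
    - [0,0,0,0.92]
    - [0,0,0,0.92]

```text
time_s: 64.28
eef_pos: [0.486, 0.3561, 0.1638]
orientation: [[-0.072, 0.997, -0.0], [0.997, 0.072, -0.001], [-0.001, -0.0, -1.0]]
ft_force: [-1.5, -0.2, -1.0]
grip_width: 0.0516
grasp_force: 10.0
```

Run:
```python
from h import *
s=bot.observe();print(s['eef_pos'],s['ft_force'],s['grip_width'],s['grasp_force'])
foot('plate_dots')
print(delta(S2W((-.068,0,.2)),4))
```

```text
[0.48595772 0.35606654 0.16383596] [-1.53451538 -0.1721033  -1.02786684] 0.05157210755924607 10.000530928373337
plate_dots side [([-0.499, -0.259, 0.0], 0.85), ([-0.591, -0.031, 0.094], 0.63), ([-0.499, -0.032, 0.207], 0.62), ([-0.561, -0.389, 0.001], 0.62)]
plate_dots top [([-0.567, -0.392, 0.001], 0.88), ([-0.498, -0.255, -0.005], 0.64)]
[-4.467, 0.31, -0.034, np.float64(0.003)]
```

Emit:
jog_arm:
  deltas:
    - [-0.3,0.02,0,0]
    - [-0.6,0.04,0,0]
    - [-0.89,0.06,0,0]
    - [-0.89,0.06,0,0]

```text
time_s: 64.97
eef_pos: [0.499, 0.265, 0.164]
orientation: [[-0.067, 0.998, -0.0], [0.998, 0.067, -0.002], [-0.002, -0.0, -1.0]]
ft_force: [0.6, 0.1, -0.9]
grip_width: 0.0517
grasp_force: 10.0
```

Emit:
jog_arm:
  deltas:
    - [-0.4,0.03,0,0]
    - [-0.89,0.06,0,0]
    - [-0.89,0.06,0,0]

```text
time_s: 65.35
eef_pos: [0.5111, 0.1761, 0.164]
orientation: [[-0.066, 0.998, -0.0], [0.998, 0.066, -0.002], [-0.002, -0.001, -1.0]]
ft_force: [-0.3, 0.4, -1.0]
grip_width: 0.0519
grasp_force: 10.0
```

Emit:
jog_arm:
  deltas:
    - [-0.4,0.03,0,0]
    - [-0.89,0.06,0,0]
    - [-0.89,0.06,0,0]

```text
time_s: 65.72
eef_pos: [0.5233, 0.0885, 0.164]
orientation: [[-0.066, 0.998, -0.0], [0.998, 0.066, -0.001], [-0.001, -0.0, -1.0]]
ft_force: [0.3, 0.1, -1.3]
grip_width: 0.0514
grasp_force: 10.0
```

Emit:
jog_arm:
  deltas:
    - [-0.4,0.03,0,0]
    - [-0.89,0.06,0,0]
    - [-0.89,0.06,0,0]

```text
time_s: 66.1
eef_pos: [0.5356, 0.0008, 0.164]
orientation: [[-0.066, 0.998, 0.0], [0.998, 0.066, -0.001], [-0.001, -0.0, -1.0]]
ft_force: [-0.1, 0.6, -1.7]
grip_width: 0.0518
grasp_force: 10.0
```

Emit:
jog_arm:
  deltas:
    - [-0.4,0.03,0,0]
    - [-0.75,0.05,0,0]
    - [-0.89,0.06,0,0]
    - [-0.89,0.06,0,0]
    - [-0.89,0.06,0,0]

```text
time_s: 66.72
eef_pos: [0.5473, -0.0834, 0.1643]
orientation: [[-0.072, 0.997, 0.0], [0.997, 0.072, 0.001], [0.001, 0.0, -1.0]]
ft_force: [-1.2, 0.3, -0.8]
grip_width: 0.0518
grasp_force: 10.0
```

Run:
```python
from h import *
s=bot.observe();print(W2S(s['eef_pos'])+[0,0,ZO],s['grip_width'],s['grasp_force'])
foot('plate_dots')
print(delta(S2W((-.068,0,.15)),4))
```

```text
[-0.0720154  -0.00156107  0.19680026] 0.051796487044214135 9.99989703297615
plate_dots side [([-0.561, -0.393, 0.003], 0.94), ([-0.06, -0.001, 0.21], 0.78), ([-0.502, -0.262, 0.0], 0.61), ([-0.078, -0.001, 0.067], 0.56), ([-0.07, -0.002, 0.137], 0.4)]
plate_dots top [([-0.501, -0.254, -0.002], 0.7)]
[-0.028, 0.018, 0.468, np.float64(0.002)]
```

Emit:
jog_arm:
  deltas:
    - [0.12,0.01,0,0]
    - [0.245,0.015,0.1,0]
    - [0.245,0.015,0.3,0]
    - [0.245,0.015,0.45,0]
    - [0.245,0.015,0.54,0]
    - [0.245,0.015,0.54,0]

```text
time_s: 67.68
eef_pos: [0.5472, -0.0607, 0.1096]
orientation: [[-0.07, 0.998, 0.0], [0.998, 0.07, 0.0], [0.0, 0.0, -1.0]]
ft_force: [0.1, 0.6, 0.2]
grip_width: 0.0475
grasp_force: 11.9
```

Run:
```python
from h import *
s=bot.observe();print(W2S(s['eef_pos'])+[0,0,ZO],s['grip_width'],s['ft_force'])
foot('plate_dots')
```

```text
[-9.46229857e-02 -8.10563254e-05  1.42100739e-01] 0.04751793688325483 [0.09454871 0.64201628 0.16966502]
plate_dots side [([-0.562, -0.392, 0.002], 0.93), ([-0.502, -0.258, 0.001], 0.89), ([-0.07, 0.004, 0.171], 0.79), ([-0.108, -0.088, 0.009], 0.66), ([-0.104, -0.001, 0.026], 0.57)]
plate_dots top [([-0.564, -0.389, -0.001], 0.9), ([-0.5, -0.257, -0.002], 0.73)]
```

Run:
```python
from h import *
a=bot.capture('side')[105:195,215:315];b=bot.capture('top')[140:240,290:390]
cv2.imwrite('pics/g2.png',np.hstack([cv2.resize(a,(480,432),interpolation=cv2.INTER_CUBIC),cv2.resize(b,(320,432),interpolation=cv2.INTER_CUBIC)]))
s=bot.observe();print(s['grip_width'],s['grasp_force'])
```

```text
0.047553673407799694 11.367365388432518
```

View pics/g2.png

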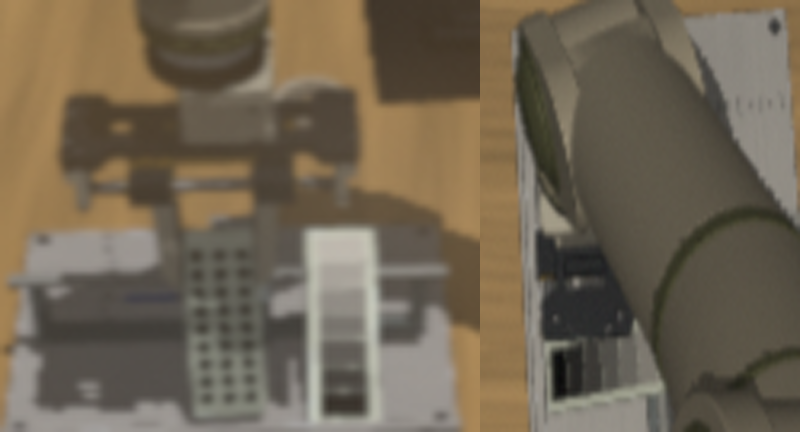

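Run:
```python
from h import *
K=lambda c:[(W2S(w(c,d['at'])).round(3).tolist(),round(d['conf'],2)) for d in bot.tip_of('plate_dots_end1',c) if abs(W2S(w(c,d['at']))[0])<.15]
for i in range(3):
    bot.capture('side');print(K('side'))
    print('rec',[(W2S(w('side',d['at'])).round(3).tolist(),round(d['conf'],2)) for d in bot.recognise('plate_dots','side')])
s=bot.observe();p=np.array(s['eef_pos'])+[0,0,ZO];R=np.array(s['orientation'])
for k in(-1,1):print('fingertip px',(px('side',p+R[:,1]*k*.026)-[215,105])*4.8)
for z in(.142,.152,.16):
  for x in(-.115,-.105,-.0946,-.08):print(x,z,((px('side',S2W((x,0,z)))-[215,105])*4.8).round(0),end=' ')
print(((px('side',S2W((-.115,0,.012)))-[215,105])*4.8).round(0))
```

```text
[([-0.096, -0.004, 0.026], 0.84), ([-0.07, 0.001, 0.17], 0.63), ([-0.088, -0.003, 0.097], 0.56)]
rec [([-0.534, -0.327, 0.008], 0.87), ([-0.098, -0.001, 0.101], 0.73), ([-0.655, 0.019, 0.058], 0.26)]
[([-0.07, 0.002, 0.171], 0.84), ([-0.095, -0.003, 0.026], 0.64)]
rec [([-0.095, -0.003, 0.103], 0.71), ([-0.535, -0.326, 0.009], 0.67)]
[([-0.092, -0.002, 0.026], 0.71), ([-0.071, 0.002, 0.169], 0.58)]
rec [([-0.532, -0.326, 0.007], 0.86), ([-0.099, -0.003, 0.103], 0.66), ([-0.259, 0.223, 0.031], 0.64)]
fingertip px [254.99068915 276.13501713]
fingertip px [178.40513541 277.90809051]
-0.115 0.142 [216. 298.] -0.105 0.142 [216. 288.] -0.0946 0.142 [216. 278.] -0.08 0.142 [216. 265.] -0.115 0.152 [215. 286.] -0.105 0.152 [215. 277.] -0.0946 0.152 [216. 267.] -0.08 0.152 [216. 253.] -0.115 0.16 [215. 277.] -0.105 0.16 [215. 267.] -0.0946 0.16 [215. 257.] -0.08 0.16 [215. 244.] [224. 437.]
```

The measured foot height (z about 0.026) and the picture row (about 418) both fit the plate's foot having landed on top of the front lip. I'll lift and check.

Emit:
jog_arm:
  deltas:
    - [0,0,-0.1,0]
    - [0,0,-0.25,0]
    - [-0.1,0,-0.25,0]
    - [-0.15,0,-0.25,0]
    - [-0.15,0,-0.25,0]

```text
time_s: 69.05
eef_pos: [0.5477, -0.077, 0.1349]
orientation: [[-0.068, 0.998, -0.001], [0.998, 0.068, -0.0], [-0.0, -0.001, -1.0]]
ft_force: [-0.1, 0.1, -2.1]
grip_width: 0.0475
grasp_force: 11.2
```

Run:
```python
from h import *
K=lambda f,n,c:[(W2S(w(c,d['at'])).round(3).tolist(),round(d['conf'],2)) for d in f(n,c) if abs(W2S(w(c,d['at']))[0])<.15]
s=bot.observe();print(W2S(s['eef_pos'])+[0,0,ZO],s['grip_width'],s['grasp_force'],s['ft_force'])
for i in range(2):
    bot.capture('side');print(K(bot.tip_of,'plate_dots_end1','side'),K(bot.recognise,'plate_dots','side'))
a=bot.capture('side')[95:195,215:315]
cv2.imwrite('pics/g3.png',cv2.resize(a,(600,600),interpolation=cv2.INTER_CUBIC))
```

```text
[-0.07835176 -0.00071378  0.16740591] 0.047471294776210204 11.17398469519685 [-0.06432606  0.12069209 -2.11006757]
[([-0.054, 0.002, 0.194], 0.83), ([-0.079, -0.002, 0.055], 0.66)] [([-0.082, -0.006, 0.126], 0.58)]
[([-0.079, -0.002, 0.048], 0.96), ([-0.055, 0.003, 0.193], 0.9), ([-0.015, -0.004, 0.082], 0.62), ([-0.049, -0.086, 0.056], 0.48)] [([-0.082, -0.005, 0.125], 0.56)]
```

View pics/g3.png

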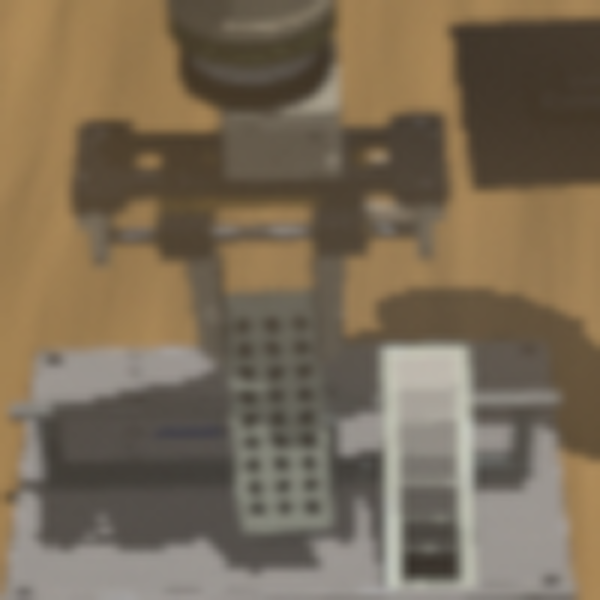

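The plate hangs securely but has slipped about 14 mm and is rolled by a few degrees. I'll set the foot down behind the lip, lean it, then regrip to square it.

Emit:
jog_arm:
  deltas:
    - [0.06,0,0.1,0]
    - [0.06,0,0.2,0]
    - [0.06,0,0.3,0]
    - [0.06,0,0.36,0]
    - [0.06,0,0.4,0]
    - [0.06,0,0.4,0]

```text
time_s: 70.15
eef_pos: [0.5477, -0.0702, 0.0951]
orientation: [[-0.07, 0.998, 0.0], [0.998, 0.07, -0.0], [-0.0, 0.0, -1.0]]
ft_force: [-1.1, -0.5, 0.1]
grip_width: 0.0313
grasp_force: 0.0
```

Run:
```python
from h import *
K=lambda f,n,c:[(W2S(w(c,d['at'])).round(3).tolist(),round(d['conf'],2)) for d in f(n,c) if abs(W2S(w(c,d['at']))[0])<.15]
s=bot.observe();print(W2S(s['eef_pos'])+[0,0,ZO],s['grip_width'],s['grasp_force'],s['ft_force'])
for i in range(2):
    bot.capture('side');print(K(bot.tip_of,'plate_dots_end1','side'),K(bot.recognise,'plate_dots','side'))
```

```text
[-0.08511466 -0.00022535  0.12756991] 0.03130559285308436 0.0 [-1.0992856  -0.4786801   0.13461125]
[([-0.083, -0.002, 0.016], 0.9), ([-0.044, 0.0, 0.156], 0.55)] [([-0.08, -0.002, 0.077], 0.77)]
[([-0.087, -0.002, 0.017], 0.93), ([0.018, 0.0, 0.122], 0.57)] [([-0.058, -0.002, 0.064], 0.58)]
```

Emit:
jog_arm:
  deltas:
    - [0,0,-0.2,0]
    - [0,0,-0.5,0]
    - [0,0,-0.7,0]
    - [0,0,-0.7,0]
  fingers: 0.72

```text
time_s: 70.95
eef_pos: [0.5484, -0.0702, 0.1664]
orientation: [[-0.069, 0.998, 0.003], [0.998, 0.069, -0.0], [-0.001, 0.003, -1.0]]
ft_force: [-0.7, -1.1, -0.5]
grip_width: 0.0636
grasp_force: 0.0
```

Run:
```python
from h import *
K=lambda f,n,c:[(W2S(w(c,d['at'])).round(3).tolist(),round(d['conf'],2)) for d in f(n,c) if abs(W2S(w(c,d['at']))[0])<.15]
s=bot.observe();print(W2S(s['eef_pos'])+[0,0,ZO],s['grip_width'])
for i in range(3):
  for c in('side','top'):
    bot.capture(c);print(c,K(bot.tip_of,'plate_dots_end1',c),K(bot.tip_of,'plate_dots',c))
```

```text
[-0.08506496  0.00045092  0.19894977] 0.06358926042851472
side [([0.015, 0.002, 0.121], 0.94), ([-0.087, -0.001, 0.014], 0.75)] [([-0.039, -0.004, 0.065], 0.94)]
top [] []
side [([-0.086, -0.001, 0.014], 0.98), ([0.019, -0.0, 0.118], 0.73)] [([-0.038, -0.003, 0.065], 0.71)]
top [] []
side [([-0.088, -0.005, 0.013], 0.89), ([0.018, 0.0, 0.12], 0.71)] [([-0.041, -0.003, 0.066], 0.57)]
top [] []
```

The plate came to rest on the bar by itself, with its foot at -0.087 (about 21 mm short of the lip) and top at (0.017, 0.120). I'll regrip near the top and slide the foot to the lip.

Emit:
jog_arm:
  deltas:
    - [-0.4,0,0,0]
    - [-0.885,0,0,0]
    - [-0.885,0,0.2,0]
    - [-0.885,0,0.6,0]
    - [-0.885,0,0.9,0]
    - [-0.885,0,0.96,0]
    - [-0.885,0,0.96,0]

```text
time_s: 72.72
eef_pos: [0.554, -0.1583, 0.0695]
orientation: [[-0.07, 0.998, -0.0], [0.998, 0.07, 0.0], [0.0, -0.0, -1.0]]
ft_force: [0.5, -0.3, 0.8]
grip_width: 0.0672
grasp_force: 0.0
```

Emit:
jog_arm:
  deltas:
    - [0,0,0,0]
    - [0,0,0,0]
    - [0,0,0,0]
    - [0,0,0,0]
    - [0,0,0,0]
  fingers: 0.3
  grip_force: 12

```text
time_s: 73.35
eef_pos: [0.5541, -0.1583, 0.0694]
orientation: [[-0.07, 0.998, 0.001], [0.998, 0.07, 0.0], [-0.0, 0.001, -1.0]]
ft_force: [0.9, 1.1, 1.6]
grip_width: 0.052
grasp_force: 12.0
```

Run:
```python
from h import *
K=lambda f,n,c:[(W2S(w(c,d['at'])).round(3).tolist(),round(d['conf'],2)) for d in f(n,c) if abs(W2S(w(c,d['at']))[0])<.15]
s=bot.observe();print(W2S(s['eef_pos'])+[0,0,ZO],s['grip_width'],s['grasp_force'])
bot.capture('side');print(K(bot.tip_of,'plate_dots_end1','side'),K(bot.tip_of,'plate_dots','side'))
```

```text
[ 3.21401504e-03 -7.18985635e-05  1.01919977e-01] 0.05199346916645795 11.96350559592247
[([-0.086, -0.001, 0.014], 0.83), ([0.012, 0.0, 0.118], 0.75)] [([-0.042, -0.003, 0.066], 0.83)]
```

Emit:
jog_arm:
  deltas:
    - [0.02,0,0.02,0]
    - [0.04,0,0.045,0]
    - [0.06,0,0.07,0]
    - [0.08,0,0.09,0]
    - [0.1,0,0.11,0]
    - [0.115,0,0.12,0]
    - [0.115,0,0.12,0]

```text
time_s: 74.38
eef_pos: [0.5532, -0.1497, 0.0581]
orientation: [[-0.068, 0.998, 0.001], [0.998, 0.068, -0.003], [-0.003, 0.0, -1.0]]
ft_force: [-0.9, -9.1, 11.3]
grip_width: 0.0518
grasp_force: 12.0
```

Run:
```python
from h import *
K=lambda f,n,c:[(W2S(w(c,d['at'])).round(3).tolist(),round(d['conf'],2)) for d in f(n,c) if abs(W2S(w(c,d['at']))[0])<.15]
s=bot.observe();print(W2S(s['eef_pos'])+[0,0,ZO],s['grip_width'],s['grasp_force'],s['ft_force'])
for i in range(2):bot.capture('side');print(K(bot.tip_of,'plate_dots_end1','side'),K(bot.tip_of,'plate_dots','side'))
```

```text
[-0.00546019 -0.00030865  0.09055816] 0.0517738158853026 12.017302215099335 [-0.85273396 -9.13918391 11.30376482]
[([0.013, 0.001, 0.106], 0.88), ([-0.106, -0.001, 0.015], 0.82)] [([-0.052, -0.001, 0.06], 0.84)]
[([0.01, 0.001, 0.106], 0.88), ([-0.106, -0.002, 0.016], 0.75), ([0.002, -0.082, 0.101], 0.67)] [([-0.054, -0.0, 0.058], 0.85)]
```

Emit:
jog_arm:
  deltas:
    - [-0.01,0,-0.005,0]
    - [-0.01,0,-0.005,0]
    - [-0.01,0,0,0]
    - [-0.01,0,0,0]
    - [-0.01,0,-0.3,0]
    - [-0.01,0,-0.9,0]
    - [-0.01,0,-0.9,0]
  fingers: 0.71

```text
time_s: 75.55
eef_pos: [0.5555, -0.148, 0.151]
orientation: [[-0.07, 0.998, 0.007], [0.998, 0.07, -0.001], [-0.002, 0.007, -1.0]]
ft_force: [0.0, 0.4, -0.3]
grip_width: 0.066
grasp_force: 0.0
```

Run:
```python
from h import *
K=lambda f,n,c:[(W2S(w(c,d['at'])).round(3).tolist(),round(d['conf'],2)) for d in f(n,c) if abs(W2S(w(c,d['at']))[0])<.15]
s=bot.observe();print(W2S(s['eef_pos'])+[0,0,ZO],s['grip_width'])
for i in range(2):bot.capture('side');print(K(bot.tip_of,'plate_dots_end1','side'),K(bot.tip_of,'rest','side'))
b=plate(np.array((.665,.336)),.152,.054)
if b is not None:
  G=grip(b,.152);print(G,delta([*G,.15],b[2]+90))
```

```text
[-0.00700034  0.00209134  0.18349156] 0.06601833442107094
[([0.009, 0.002, 0.107], 0.71), ([-0.105, 0.002, 0.015], 0.63)] [([-0.015, -0.005, 0.082], 0.9), ([-0.104, -0.002, 0.014], 0.27), ([-0.047, -0.085, 0.058], 0.16)]
[([0.008, 0.002, 0.108], 0.73), ([-0.105, 0.0, 0.014], 0.7)] [([-0.014, -0.002, 0.083], 0.93)]
plate (np.float64(0.0006990224251952101), array([0.66562248, 0.33568195]), np.float64(9.086127110200078), [np.float64(0.05641840742553808), np.float64(0.15372433786926423)])
[0.72684451 0.34547293] [4.797, 2.086, 0.284, np.float64(-2.113)]
```

Emit:
jog_arm:
  deltas:
    - [0.5,0.2,0,0]
    - [0.96,0.42,0,0]
    - [0.96,0.42,0,0]
  fingers: 0.88

```text
time_s: 76.28
eef_pos: [0.5892, -0.0441, 0.1466]
orientation: [[-0.076, 0.997, 0.0], [0.997, 0.076, 0.002], [0.002, 0.0, -1.0]]
ft_force: [-0.0, -0.4, -0.6]
grip_width: 0.0817
grasp_force: 0.0
```

Emit:
jog_arm:
  deltas:
    - [0.5,0.2,0,0]
    - [0.96,0.42,0,0]
    - [0.96,0.42,0,0]

```text
time_s: 76.65
eef_pos: [0.6239, 0.0536, 0.1465]
orientation: [[-0.075, 0.997, -0.0], [0.997, 0.075, 0.002], [0.002, -0.0, -1.0]]
ft_force: [-0.1, -0.7, -0.3]
grip_width: 0.0819
grasp_force: 0.0
```

Emit:
jog_arm:
  deltas:
    - [0.5,0.2,0,0]
    - [0.96,0.42,0,0]
    - [0.96,0.42,0,0]

```text
time_s: 77.03
eef_pos: [0.6587, 0.1513, 0.1464]
orientation: [[-0.074, 0.997, -0.001], [0.997, 0.074, 0.002], [0.002, -0.001, -1.0]]
ft_force: [1.0, -0.6, -0.1]
grip_width: 0.082
grasp_force: 0.0
```

Emit:
jog_arm:
  deltas:
    - [0.5,0.2,0,0]
    - [0.96,0.42,0,0]
    - [0.96,0.42,0,0]

```text
time_s: 77.4
eef_pos: [0.6936, 0.2491, 0.1462]
orientation: [[-0.073, 0.997, -0.001], [0.997, 0.073, 0.001], [0.001, -0.001, -1.0]]
ft_force: [0.2, 0.0, 0.5]
grip_width: 0.0818
grasp_force: 0.0
```

Emit:
jog_arm:
  deltas:
    - [0.5,0.2,0,0]
    - [0.96,0.41,0,-0.2]
    - [0.96,0.41,0,-0.4]
    - [0.96,0.41,0,-0.6]
    - [0.96,0.41,0,-0.8]
    - [0.96,0.41,0,-1]
    - [0.96,0.41,0,-1]

```text
time_s: 78.28
eef_pos: [0.7286, 0.3416, 0.1462]
orientation: [[-0.752, 0.659, -0.001], [0.659, 0.752, -0.002], [-0.001, -0.002, -1.0]]
ft_force: [0.0, -0.8, -0.2]
grip_width: 0.082
grasp_force: 0.0
```

Emit:
jog_arm:
  deltas:
    - [0,0,0,-0.2]
    - [0,0,0,-0.4]
    - [0,0,0.2,-0.6]
    - [0,0,0.6,-0.8]
    - [0,0,1,-1]
    - [0,0,1,-1]
    - [0,0,1,-1]

```text
time_s: 79.15
eef_pos: [0.7288, 0.3451, 0.0486]
orientation: [[-0.998, -0.064, 0.001], [-0.064, 0.998, 0.0], [-0.001, 0.0, -1.0]]
ft_force: [0.7, 0.3, 1.1]
grip_width: 0.0819
grasp_force: 0.0
```

Run:
```python
from h import *
for c in('side','top'):
  bot.capture(c);print([(w(c,d['at']).round(3).tolist(),round(d['conf'],2)) for d in bot.tip_of('plate_chess',c)[:4]])
G=np.array([.7268,.3455]);print(delta([*G,.0022],99.1))
```

```text
[([0.659, 0.532, 0.002], 0.64), ([0.323, 0.493, 0.005], 0.57), ([0.656, 0.339, 0.001], 0.55)]
[([0.664, 0.531, 0.002], 0.93), ([0.326, 0.494, 0.004], 0.61), ([0.664, 0.336, 0.003], 0.59), ([0.549, -0.05, 0.018], 0.58)]
[0.023, -0.005, 0.796, np.float64(-0.116)]
```

Emit:
jog_arm:
  deltas:
    - [0.02,0,0,-0.12]
    - [0.02,0,0.3,-0.12]
    - [0.02,0,0.6,-0.12]
    - [0.02,0,0.78,-0.12]
    - [0.02,0,0.8,-0.12]
    - [0.02,0,0.8,-0.12]

```text
time_s: 80.1
eef_pos: [0.7264, 0.3457, -0.032]
orientation: [[-0.987, -0.163, 0.001], [-0.163, 0.987, 0.001], [-0.001, 0.0, -1.0]]
ft_force: [-0.1, -0.1, -0.4]
grip_width: 0.082
grasp_force: 0.0
```

Emit:
jog_arm:
  deltas:
    - [0,0,0,0]
    - [0,0,0,0]
    - [0,0,0,0]
    - [0,0,0,0]
    - [0,0,0,0]
    - [0,0,0,0]
  fingers: 0.3
  grip_force: 12

```text
time_s: 80.85
eef_pos: [0.7263, 0.3455, -0.0323]
orientation: [[-0.987, -0.163, 0.001], [-0.163, 0.987, 0.0], [-0.001, 0.0, -1.0]]
ft_force: [-0.4, -0.2, 5.5]
grip_width: 0.0535
grasp_force: 12.8
```

Emit:
jog_arm:
  deltas:
    - [0,0,-0.2,0]
    - [0,0,-0.4,0]
    - [0,0,-0.6,0]
    - [0,0,-0.8,0]
    - [0,0,-1,0]
    - [0,0,-1,0]

```text
time_s: 81.6
eef_pos: [0.727, 0.3461, 0.0697]
orientation: [[-0.987, -0.163, 0.003], [-0.163, 0.987, 0.002], [-0.003, 0.001, -1.0]]
ft_force: [-0.1, 0.4, -1.8]
grip_width: 0.0538
grasp_force: 12.0
```

Emit:
jog_arm:
  deltas:
    - [0,0,-0.3,0]
    - [0,0,-0.6,0]
    - [0,0,-0.98,0]
    - [0,0,-0.98,0.15]
    - [0,0,-0.98,0.35]
    - [0,0,-0.98,0.55]
    - [0,0,-0.98,0.75]
    - [0,0,-0.98,0.9]
    - [0,0,-0.98,1]
    - [0,0,-0.98,1]

```text
time_s: 82.85
eef_pos: [0.7257, 0.3452, 0.1644]
orientation: [[-0.814, 0.581, -0.001], [0.581, 0.814, -0.001], [0.0, -0.001, -1.0]]
ft_force: [0.1, 0.2, -1.5]
grip_width: 0.0536
grasp_force: 12.0
```

Emit:
jog_arm:
  deltas:
    - [0,0,0,0.2]
    - [0,0,0,0.4]
    - [0,0,0,0.6]
    - [0,0,0,0.8]
    - [0,0,0,1]
    - [0,0,0,1]

```text
time_s: 83.6
eef_pos: [0.7257, 0.3453, 0.1647]
orientation: [[-0.166, 0.986, -0.001], [0.986, 0.166, -0.001], [-0.001, -0.001, -1.0]]
ft_force: [0.2, 0.5, -2.0]
grip_width: 0.0539
grasp_force: 12.0
```

Run:
```python
from h import *
s=bot.observe();print(s['eef_pos'],s['ft_force'],s['grip_width'],s['grasp_force'])
foot('plate_chess')
print(delta(S2W((-.06,.085,.2)),4))
```

```text
[0.72572519 0.34534578 0.16471935] [ 0.24017262  0.49729096 -2.04039086] 0.05394756981313582 12.000938504934311
plate_chess side [([-0.683, -0.261, 0.004], 0.96), ([-0.643, -0.11, 0.0], 0.83), ([-0.746, 0.156, -0.0], 0.7), ([-0.599, 0.152, -0.001], 0.69), ([-0.581, 0.197, 0.106], 0.59)]
plate_chess top [([-0.602, 0.163, -0.0], 0.81), ([-0.751, 0.156, 0.002], 0.68), ([-0.682, -0.26, 0.003], 0.68), ([-0.644, -0.109, 0.0], 0.64), ([-0.583, 0.196, 0.11], 0.58)]
[-4.133, -1.624, -0.025, np.float64(0.124)]
```

Emit:
jog_arm:
  deltas:
    - [-0.2,-0.08,0,0]
    - [-0.5,-0.2,0,0]
    - [-0.83,-0.325,0,0]
    - [-0.83,-0.325,0,0]

```text
time_s: 84.3
eef_pos: [0.7081, 0.2518, 0.1653]
orientation: [[-0.159, 0.987, 0.0], [0.987, 0.159, -0.003], [-0.003, -0.0, -1.0]]
ft_force: [-0.5, -0.3, -2.0]
grip_width: 0.0538
grasp_force: 12.0
```

Emit:
jog_arm:
  deltas:
    - [-0.4,-0.16,0,0]
    - [-0.83,-0.325,0,0]
    - [-0.83,-0.325,0,0]

```text
time_s: 84.68
eef_pos: [0.689, 0.165, 0.1652]
orientation: [[-0.158, 0.987, -0.0], [0.987, 0.158, -0.003], [-0.003, -0.001, -1.0]]
ft_force: [0.3, -0.5, -2.0]
grip_width: 0.0536
grasp_force: 12.0
```

Emit:
jog_arm:
  deltas:
    - [-0.4,-0.16,0,0]
    - [-0.83,-0.325,0,0]
    - [-0.83,-0.325,0,0]

```text
time_s: 85.05
eef_pos: [0.6703, 0.079, 0.1652]
orientation: [[-0.159, 0.987, -0.0], [0.987, 0.159, -0.003], [-0.002, -0.001, -1.0]]
ft_force: [0.4, 0.8, -2.3]
grip_width: 0.0538
grasp_force: 12.0
```

Emit:
jog_arm:
  deltas:
    - [-0.4,-0.16,0,0]
    - [-0.83,-0.325,0,0]
    - [-0.83,-0.325,0,0]

```text
time_s: 85.42
eef_pos: [0.6517, -0.0072, 0.1651]
orientation: [[-0.159, 0.987, -0.0], [0.987, 0.159, -0.002], [-0.002, -0.001, -1.0]]
ft_force: [-0.2, -0.5, -1.8]
grip_width: 0.0537
grasp_force: 12.0
```

Emit:
jog_arm:
  deltas:
    - [-0.3,-0.12,0,0.06]
    - [-0.6,-0.24,0,0.12]
    - [-0.81,-0.32,0,0.124]
    - [-0.81,-0.32,0,0.124]
    - [-0.81,-0.32,0,0.124]

```text
time_s: 86.05
eef_pos: [0.6342, -0.0866, 0.1653]
orientation: [[-0.069, 0.998, 0.001], [0.998, 0.069, 0.001], [0.001, 0.001, -1.0]]
ft_force: [0.5, 1.5, -1.6]
grip_width: 0.0539
grasp_force: 12.0
```

Run:
```python
from h import *
K=lambda f,n,c:[(W2S(w(c,d['at'])).round(3).tolist(),round(d['conf'],2)) for d in f(n,c) if abs(W2S(w(c,d['at']))[0])<.15]
s=bot.observe();print(W2S(s['eef_pos'])+[0,0,ZO],s['grip_width'],s['grasp_force'])
for i in range(2):
  for c in('side','top'):bot.capture(c);print(c,K(bot.tip_of,'plate_chess_end1',c),K(bot.recognise,'plate_chess',c))
print(delta(S2W((-.06,.085,.2)),4))
```

```text
[-0.0626979   0.08483872  0.19784533] 0.053852174197283005 11.999731957912445
side [([-0.049, 0.087, 0.211], 0.74), ([-0.109, 0.086, 0.071], 0.71)] [([-0.092, 0.083, 0.148], 0.7)]
top [([-0.115, 0.086, 0.077], 0.58)] [([-0.102, 0.085, 0.122], 0.7)]
side [([-0.104, 0.086, 0.077], 0.83), ([-0.105, 0.001, 0.014], 0.21)] [([-0.089, 0.079, 0.148], 0.74)]
top [([-0.111, 0.087, 0.079], 0.84), ([0.009, 0.004, 0.109], 0.23)] [([-0.099, 0.082, 0.122], 0.73)]
[-0.009, 0.008, -0.023, np.float64(-0.004)]
```

Emit:
jog_arm:
  deltas:
    - [-0.1,0,0,0]
    - [-0.19,0,0.1,0]
    - [-0.19,0,0.3,0]
    - [-0.19,0,0.5,0]
    - [-0.19,0,0.6,0]
    - [-0.19,0,0.6,0]

```text
time_s: 87.4
eef_pos: [0.6347, -0.1081, 0.1045]
orientation: [[-0.066, 0.998, -0.001], [0.998, 0.066, -0.0], [0.0, -0.001, -1.0]]
ft_force: [-0.4, 0.5, -1.5]
grip_width: 0.0538
grasp_force: 12.0
```

Run:
```python
from h import *
K=lambda f,n,c:[(W2S(w(c,d['at'])).round(3).tolist(),round(d['conf'],2)) for d in f(n,c) if abs(W2S(w(c,d['at']))[0])<.15]
s=bot.observe();print(W2S(s['eef_pos'])+[0,0,ZO],s['grip_width'],s['ft_force'])
for i in range(2):
  for c in('side','top'):bot.capture(c);print(c,K(bot.tip_of,'plate_chess_end1',c))
```

```text
[-0.04126085  0.08387708  0.13704922] 0.05375827008849715 [-0.41739083  0.48062929 -1.4929645 ]
side [([-0.085, 0.085, 0.014], 0.85), ([-0.028, 0.085, 0.148], 0.72), ([-0.103, -0.001, 0.017], 0.42)]
top [([-0.092, 0.087, 0.016], 0.61)]
side [([-0.086, 0.086, 0.014], 0.96), ([-0.026, 0.086, 0.152], 0.63), ([-0.049, -0.086, 0.06], 0.37)]
top [([-0.09, 0.085, 0.018], 0.54), ([-0.051, -0.081, 0.056], 0.31)]
```

Emit:
jog_arm:
  deltas:
    - [0.08,0,0,0]
    - [0.04,0,0.04,0]
    - [-0.04,0,0.075,0]
    - [-0.115,0,0.13,0]
    - [-0.185,0,0.2,0]
    - [-0.23,0,0.24,0]
    - [-0.275,0,0.28,0]
    - [-0.31,0,0.315,0]
    - [-0.34,0,0.35,0]
    - [-0.34,0,0.35,0]

```text
time_s: 89.05
eef_pos: [0.637, -0.1414, 0.0697]
orientation: [[-0.066, 0.998, -0.001], [0.998, 0.066, 0.0], [0.0, -0.001, -1.0]]
ft_force: [0.4, -1.4, 1.2]
grip_width: 0.0536
grasp_force: 12.0
```

Run:
```python
from h import *
K=lambda f,n,c:[(W2S(w(c,d['at'])).round(3).tolist(),round(d['conf'],2)) for d in f(n,c) if abs(W2S(w(c,d['at']))[0])<.15]
s=bot.observe();print(W2S(s['eef_pos'])+[0,0,ZO],s['grip_width'],s['ft_force'])
for c in('side','top'):bot.capture(c);print(c,K(bot.tip_of,'plate_chess_end1',c))
print(delta(S2W((-.0045,.0845,.097)),4))
```

```text
[-0.00784417  0.08380164  0.10215074] 0.05361890923177186 [ 0.44518647 -1.42944876  1.16470754]
side [([0.011, 0.086, 0.111], 0.79), ([-0.103, 0.083, 0.015], 0.68)]
top [([-0.103, 0.084, 0.017], 0.76)]
[-0.039, 0.006, 0.056, np.float64(-0.003)]
```

Emit:
jog_arm:
  deltas:
    - [-0.01,0,0.03,0]
    - [-0.01,0,0.055,0]
    - [0,0,0.055,0]
    - [0.01,0,0.055,0]
    - [0.01,0,0.055,0]

```text
time_s: 89.88
eef_pos: [0.6375, -0.1406, 0.065]
orientation: [[-0.067, 0.998, 0.001], [0.998, 0.067, -0.0], [-0.0, 0.001, -1.0]]
ft_force: [-1.0, -2.3, 6.4]
grip_width: 0.0539
grasp_force: 12.0
```

Run:
```python
from h import *
K=lambda f,n,c:[(W2S(w(c,d['at'])).round(3).tolist(),round(d['conf'],2)) for d in f(n,c) if abs(W2S(w(c,d['at']))[0])<.15]
s=bot.observe();print(W2S(s['eef_pos'])+[0,0,ZO],s['grip_width'],s['ft_force'])
for i in range(2):
  for c in('side','top'):bot.capture(c);print(c,K(bot.tip_of,'plate_chess_end1',c))
```

```text
[-0.00860527  0.08438338  0.09752409] 0.053881231158068046 [-0.96664101 -2.31952433  6.44425239]
side [([0.009, 0.085, 0.105], 0.89), ([-0.105, 0.086, 0.013], 0.6)]
top [([-0.107, 0.085, 0.015], 0.69), ([-0.015, -0.003, 0.082], 0.42), ([-0.004, 0.002, -0.001], 0.16)]
side [([0.01, 0.089, 0.108], 0.76), ([-0.104, 0.083, 0.012], 0.7)]
top [([-0.108, 0.086, 0.015], 0.74)]
```

Emit:
jog_arm:
  deltas:
    - [0.02,0,0,0]
    - [0.04,0,0,0]
    - [0.05,0,0,0]
    - [0.05,0,0,0]

```text
time_s: 90.78
eef_pos: [0.6375, -0.1398, 0.0655]
orientation: [[-0.064, 0.998, 0.001], [0.998, 0.064, -0.005], [-0.005, 0.001, -1.0]]
ft_force: [0.2, -12.2, 7.9]
grip_width: 0.0538
grasp_force: 12.0
```

Emit:
jog_arm:
  deltas:
    - [-0.02,0,-0.005,0]
    - [-0.02,0,-0.005,0]
    - [-0.02,0,0,0]
    - [-0.02,0,0,0]
    - [-0.02,0,-0.3,0]
    - [-0.02,0,-0.9,0]
    - [-0.02,0,-0.9,0]
  fingers: 0.73

```text
time_s: 91.65
eef_pos: [0.6397, -0.1372, 0.1592]
orientation: [[-0.067, 0.998, 0.007], [0.998, 0.067, -0.001], [-0.001, 0.007, -1.0]]
ft_force: [0.8, -0.4, -0.0]
grip_width: 0.0678
grasp_force: 0.0
```

Emit:
jog_arm:
  deltas:
    - [-0.5,0,-0.5,0]
    - [-1,0,-0.8,0]
    - [-1,0,-0.8,0]

```text
time_s: 92.02
eef_pos: [0.6439, -0.2428, 0.2362]
orientation: [[-0.06, 0.998, 0.003], [0.998, 0.06, -0.003], [-0.003, 0.002, -1.0]]
ft_force: [0.2, -0.4, -0.8]
grip_width: 0.0677
grasp_force: 0.0
```

Emit:
jog_arm:
  deltas:
    - [-0.5,0,0,0]
    - [-1,0,0,0]
    - [-1,0,0,0]

```text
time_s: 92.4
eef_pos: [0.6486, -0.3415, 0.2323]
orientation: [[-0.061, 0.998, -0.003], [0.998, 0.061, -0.001], [-0.001, -0.003, -1.0]]
ft_force: [0.1, 0.4, -0.8]
grip_width: 0.068
grasp_force: 0.0
```

Run:
```python
from h import *
K=lambda f,n,c:[W2S(w(c,d['at'])).round(3).tolist() for d in f(n,c) if abs(W2S(w(c,d['at']))[0])<.15 and d['conf']>.4]
for i in range(2):
  for c in('side','top'):
    g=bot.capture(c)
    for n in('plate_chess_end1','plate_dots_end1','plate_grey_end1','clamp_knob','rest'):print(c,n,K(bot.tip_of,n,c))
print(184,[int(g[184,x,2]) for x in range(354,368)])
a=bot.capture('side')[120:200,205:325];
cv2.imwrite('pics/f.png',np.hstack([cv2.resize(a,(480,400),interpolation=cv2.INTER_CUBIC),cv2.resize(g[140:240,300:380],(320,400),interpolation=cv2.INTER_CUBIC)]))
```

```text
side plate_chess_end1 [[-0.105, 0.086, 0.014], [0.008, 0.085, 0.105]]
side plate_dots_end1 [[-0.104, 0.001, 0.016], [0.013, 0.002, 0.105], [0.041, 0.042, 0.014]]
side plate_grey_end1 [[0.005, -0.079, 0.102], [-0.108, -0.086, 0.01]]
side clamp_knob [[0.064, -0.027, 0.086]]
side rest [[-0.012, -0.003, 0.085]]
top plate_chess_end1 [[0.012, 0.083, 0.111], [-0.109, 0.083, 0.017]]
top plate_dots_end1 [[-0.109, 0.002, 0.019], [0.008, 0.002, 0.11]]
top plate_grey_end1 [[-0.108, -0.086, 0.02], [0.003, -0.085, 0.104]]
top clamp_knob [[0.067, -0.027, 0.085]]
top rest [[-0.011, -0.003, 0.082]]
side plate_chess_end1 [[-0.104, 0.086, 0.015], [0.012, 0.088, 0.104]]
side plate_dots_end1 [[-0.103, 0.001, 0.016], [0.011, -0.001, 0.108]]
side plate_grey_end1 [[0.005, -0.082, 0.102], [-0.108, -0.084, 0.012], [0.001, -0.003, 0.006]]
side clamp_knob [[0.002, -0.006, 0.003], [-0.106, 0.001, 0.013], [0.064, -0.028, 0.084], [0.041, 0.043, 0.017]]
side rest [[-0.014, -0.002, 0.08]]
top plate_chess_end1 [[-0.108, 0.086, 0.017], [0.012, 0.082, 0.111]]
top plate_dots_end1 [[0.008, 0.002, 0.108], [-0.109, -0.002, 0.014]]
top plate_grey_end1 [[-0.11, -0.084, 0.018]]
top clamp_knob [[0.068, -0.026, 0.08]]
top rest [[-0.015, -0.001, 0.082]]
184 [135, 147, 149, 147, 142, 100, 110, 139, 148, 152, 155, 154, 152, 152]
```

View pics/f.png

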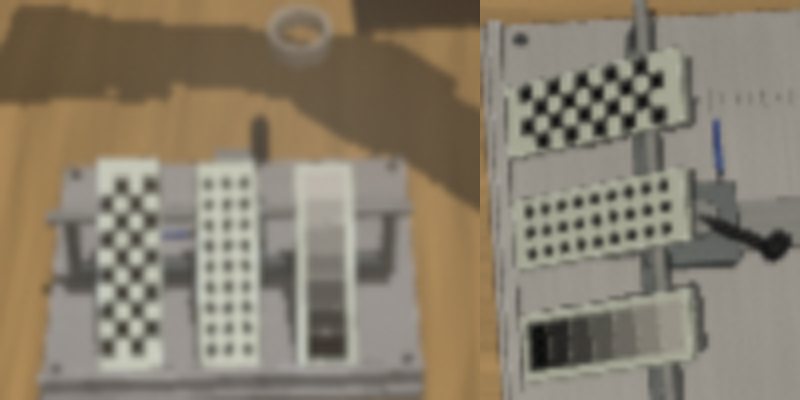

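All three plates stand square and side by side with their feet at the lip, the pointer is on the tape and the lever is shut. Handing in.

```bash
python3 -c "
from station import bot
print(bot.hand_in())"
```

```text
the job is handed in; nothing more can be done
None
```

I handed the job in at about 93 s: the rest bar's pointer is within about 1 mm of the blue tape's centre, the clamp is shut, and the chess, dots and grey plates lean square and side by side with their feet at the lip; there was no rings plate, and I don't have a verdict.

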